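# Tip a sieve screen into a sample sifter

## Task

Fit the orange-gripped sieve screen to the white sifter: take it out of its stand, set its lower edge in the yellow groove under the hood with the screen leaning well out towards the open side, and let go of it so that it leans there by itself. Then tip it back upright under the hood until it rests against both grey stops, and leave it standing there. Leave the blue-gripped screen in its stand and do not knock the jar or the brush about.

Things in the scene. Friction and masses are not known exactly. Their poses are not given: they have to be found in the camera images.
- sifter: White sample sifter with yellow front parts, fixed: 160 mm wide (y), 205 deep, housing 167 high from x +40 back, steel hopper (diameter 116, up to 207 high) on it at x +110. Origin: on the table under the middle of the groove; z up; the open front faces its -x; base front at x -35, 30 high.
- groove (a point): Middle of the floor of the yellow groove along the sifter's y, 30 mm above the table; axes as the sifter's. Clear width 13 (x -6.5 to 6.5), length 130, walls 12 high, front wall 18 thick. A screen standing in it leans out by itself at up to about 35 degrees. It lies beneath the hood: its middle line is 4 behind the hood's front edge, seen from above.
- hood_edge (a point): Middle of the yellow hood's lower front edge, 161 mm above the table, at the sifter's x -4. The hood (6 thick, 160 wide) runs back from here to the housing and leaves too little room to lower a screen straight into the groove, or for fingers on the grip of an upright screen.
- stops (a point): Point midway between the two grey upright stops, on the plane of their front faces (sifter's x +14), 130 mm above the table. They stand at y 52 to 80 mm either side and reach from sill to hood; between them it is open back to x +40. A screen pushed back against them leans 5 to 9 degrees past vertical and stays there by its weight.
- screen: Perforated aluminium sieve screen with an orange grip: a rigid plate 5 thick (x), 120 wide (y), 100 high (z), with a solid orange grip block on its top edge, 12 thick (x), 50 wide (y), from 98 to 124 high, centred. About 0.16 kg. Origin: middle of its lower edge; z runs up the plate. Both faces are alike. It starts upright in one of two wooden stands.
- screen_foot (a point): Middle of the orange screen's lower edge (its origin).
- screen_grip (a point): Middle of the orange grip block, 112 above the lower edge.
- spare: A second screen of the same sizes with a blue grip, upright in the other stand; to be left there. Origin: middle of its lower edge.
- stand_a: Wooden stand holding the orange screen, fixed: base 70 (x) by 140 (y), 8 high, with a slot along y, 7.4 wide, 30 deep (floor 8, top 38 above the table). Origin: middle of its underside.
- stand_b: The same kind of stand holding the blue screen.
- jar: Loose amber jar, Ø64, 100 high; bystander. Origin: middle of its underside.
- brush: Loose brush lying on the table towards the robot's right; bystander. Origin in its middle.
There are look-alikes about, which are no part of the job. What is shaped like the screen but green or red is not meant.

How it is judged:
On the way, in this order (a step that is already met when the one before it is completed fails the run):
1. the orange screen's lower edge is in the groove and the screen leans out towards the open front, let go of (x of screen_foot in the frame of sifter between -0.008 and 0.008 m and y of screen_foot in the frame of sifter between -0.012 and 0.012 m and z of screen_foot in the frame of sifter between 0.026 and 0.039 m and x of screen_grip in the frame of sifter below -0.025 m and contact force between the fingers and screen below 0.1 N), for 0.2 s.
2. the screen is tipped back under the hood and rests against the stops (x of screen_foot in the frame of sifter between -0.008 and 0.008 m and y of screen_foot in the frame of sifter between -0.012 and 0.012 m and z of screen_foot in the frame of sifter between 0.026 and 0.036 m and x of screen_grip in the frame of sifter between 0.005 and 0.03 m and angle between the y axis of screen and the y axis of sifter, either way round below 0.08 rad and contact force between the fingers and screen below 0.1 N), for 0.2 s.
At the end, for the whole second after the job is handed in: Orange screen at rest, untouched: lower edge in the groove (within 8 mm across, 12 mm along, 6 mm of its floor), square within 0.08 rad, grip 5 to 30 mm behind the groove's middle, i.e. tipped back to the stops; blue screen upright in its stand, within 20 mm (all of step 2 and linear speed of screen below 0.01 m/s and angular speed of screen below 0.1 rad/s and horizontal distance between spare and stand_b below 0.02 m and angle between spare's own z axis and vertical below 0.2 rad).
It fails at once if the blue-gripped screen is pulled from its place (distance of spare from where it was at the start of the episode above 0.02 m).
It fails at once if the jar or the brush is knocked away by more than 4 cm (distance of any of jar, brush from where it was at the start of the episode above 0.04 m).
It also fails if it takes over 61 s, if anything falls off the work surface, if the arm or the gripper's body presses on something with over 40 N, if the wrist force passes 120 N, or if a joint passes its speed limit or range.

## Robot

A 6-joint arm with a two-finger parallel gripper is mounted at the origin on the work surface. World frame = base frame: x ahead of the robot, y to its left, z up, the work surface at z = 0. Lengths are in m, angles in rad, forces in N, time in s.
With the tool pointing down it reaches from about 0.225 to 0.725 m from the base axis. Payload 3.1 kg.
Tool frame: the origin (TCP) lies at the very end of the fingers, on their centre line; the grasp point (between the pads) lies 19 mm behind it (robot.pinch_z is the distance from the TCP to the grasp point, in m); z points along the fingers, y is the direction in which the jaws open and shut (so a half turn about z gives the same grasp; the last joint's range is limited). The gripper opens to 85 mm and grips with 20 to 120 N. Pads are 22 mm wide; open, the fingers measure 114 mm over their backs; the gripper's body (76 mm by 85 mm) begins 54 mm behind the grasp point. The pads swing forward as they close: fully open they stand 13 mm farther back than shut.
Start: joints at [-1.341, 0.048, 0.099, 1.622, 0, 1.443], TCP at [0.184, -0.492, 0.203] pointing down, gripper open.
Joint ranges: [-2.91, 2.91], [-0.99, 1.94], [-1.21, 1.42], [-2.12, 2.29], [-1.49, 1.47], [-3.14, 3.14]. Speed limits (rad/s): [2.79, 2.79, 3.14, 3.14, 3.14, 3.14].

## Interface

Orientations are given as a unit quaternion [x, y, z, w].
In Python, from rig import robot, vision, boxes_of, trace gives the robot as it stands.
- The arm moves only by the tool jog_arm, never from a script. Its arguments are lists of equal length, an entry for each row: "jaw": the opening, from -1 (shut) to 1 (fully open); "travel": the shift along the tool's x, y, z in units of 30 mm (1.0 is 30 mm), a list of three; "delta_rot": the turn, a rotation vector about the tool's x, y, z in units of 5 degrees (1.0 is 5 degrees), a list of three. A call has 1 to 12 rows; each row shifts and turns the commanded pose from where the row before left it, along the tool's axes as they then stand; what a row does not reach is not made up. A row lasts 1/12 s, in which the tool goes at most 41.7 mm and 7.16 degrees, less where a joint would pass 70% of its speed; a pose out of reach is approached as far as the arm can. A call is refused whole if a number of a shift passes 1 or a number of a turn 1, either way. A call with a gripper value outside its range is refused whole. The fingers move at their own pace and stop on an object; "newtons" is the grip in N (left out, the last holds). Time passes only in rows, so rows that do not move let the fingers close. It gives the time, the measured TCP pose, the force and the opening at its end, in the units of the state.
- robot.observe(): the state, without advancing time (a new reading comes with each control period).
- vision.grab_frame(name): name is "scene" or "top" or "wrist"; returns a dict with "image" (400x640x3 uint8, red, green, blue), "depth" (400x640 float32, m along the optical axis (not along the pixel's ray), 0 where there is no reading), "camera_matrix" (3x3 intrinsics, pixels), "k1" (the pictures are not rectified: a ray, as slopes to the right and down, at radius r is drawn at 1 + k1 r^2 times it, then the intrinsics apply), "R" (3x3) and "t" (3): a world point X has camera coordinates R X + t; the wrist camera has in their place "tool_from_camera" (4x4, takes a point from camera to tool coordinates, whose origin is the TCP and whose axes are the flange's). Camera axes: x right, y down, z forward; pixel columns grow to the right and rows downward; lengths in m; the calibration is good to about 2 mm. A picture is of the moment at which its call begins: read the wrist's pose just before it.
- robot.close_job(): hands the job in, once; it reports no verdict.
Trained networks look in a picture, given as the dict that the camera call returned (one of the last four; its "shot" number tells which), for a name from the list of things; names that differ only in an ending like _2 or _b are one class to them, and where a whole thing is asked for, a point or a joint stands for the part that bears it (a point fixed in the world has none). Each returns a list of dicts, best first, with "conf" (0 to 1); they miss things now and then, are a little off and sometimes report something else, mostly with a low value. They report only what shows in the picture. A call takes as long as a camera call. They do not tell look-alikes from the thing itself.
- boxes_of(picture, label): "rect" ([left, top, right, bottom] in pixels, round what is visible of it).
- trace(picture, label): "mask" (400x640 bool, what is visible of it) and "rect" ([left, top, right, bottom] in pixels, round what is visible of it).
The state is a dict: "clock": time; "joint_pos": joint angles; "joint_velocities": joint speeds; "tau": joint torques, N m; "ee_pos": TCP position; "tcp_rot": TCP orientation; "contact_force": force on the tool from outside, world axes, zero at the start; "ft_torque": the same for the moment, N m; "width": finger opening in m.
Only numpy, scipy, OpenCV 4.12 (cv2) and the standard library are available. Lean on these libraries where they do the work, as an engineer would, in place of code of your own. Each camera call takes 0.05 s, during which the arm holds its last target. There are 200 camera calls.

## Working session

There is one attempt and no reset: what is moved stays moved. The work goes in short steps, Python scripts to look and compute and a tool call to move; the robot and the scene stay as the last step left them, time stands still between calls to the robot, and variables do not carry over. Pictures are saved under pics/ and viewed, about 8 in all and at most 12, crops included, and the job is handed in when it is done.

Besides the shell and the picture viewer there is one more tool, called after "Request:" by a JSON object that holds its "method" and its "body", one argument or row to a line. jog_arm: Moves the arm, as the interface text tells. Its arguments: {"type":"object","properties":{"jaw":{"type":"array"},"travel":{"type":"array"},"delta_rot":{"type":"array"},"newtons":{"type":"number"}},"required":["jaw","travel","delta_rot"]}

```bash
mkdir -p pics; ls; cat > h.py <<'E'
import numpy as np, cv2
from rig import robot, vision, boxes_of, trace
from scipy.spatial.transform import Rotation as Ro
def save(p,n): cv2.imwrite('pics/'+n,cv2.cvtColor(p['image'],cv2.COLOR_RGB2BGR))
def cloud(p,tool=None):
    K=p['camera_matrix'];k=p['k1'];v,u=np.mgrid[0:400,0:640]
    a=(u-K[0][2])/K[0][0];b=(v-K[1][2])/K[1][1]
    s=np.ones_like(a)
    for _ in range(8): s=1/(1+k*((a*s)**2+(b*s)**2))
    d=p['depth'];P=np.stack([a*s*d,b*s*d,d],-1)
    if 'R' in p: W=(P-np.array(p['t']))@np.array(p['R'])
    else:
        T=np.array(p['tool_from_camera']);Q=P@T[:3,:3].T+T[:3,3]
        W=Q@Ro.from_quat(tool['tcp_rot']).as_matrix().T+np.array(tool['ee_pos'])
    W[d==0]=np.nan
    return W
E
python3 - <<'E'
from h import *
s=robot.observe();print(s, robot.pinch_z)
ims=[]
for n in ['scene','top']:
    p=vision.grab_frame(n);save(p,n+'0.png');W=cloud(p)
    np.savez(n+'0.npz',W=W,im=p['image'])
    print(n,np.array(p['R']).round(2).tolist(),p['t'])
    for l in ['sifter','screen','spare','stand_a','jar','brush','groove']:
        try:
            for r in trace(p,l)[:4]:
                print(l,round(r['conf'],2),np.round(r['rect']),np.nanmedian(W[r['mask']],0).round(3),np.nanmax(W[r['mask']][:,2]).round(3),p['image'][r['mask']].mean(0).round())
        except Exception as e: print(l,e)
E
cd pics; python3 -c "
import cv2;cv2.imwrite('both.png',cv2.vconcat([cv2.imread('scene0.png'),cv2.imread('top0.png')])[:, :])
import cv2"
python3 -c "
import cv2;a=cv2.imread('both.png');print(a.shape)"
```

```text
pics
{'clock': 0.0, 'joint_pos': array([-1.34081625e+00,  4.87404397e-02,  9.75580395e-02,  1.62196166e+00,
       -1.27692218e-05,  1.44300592e+00]), 'joint_velocities': array([-0.00095839, -0.00023855,  0.00131599, -0.00072134,  0.00038932,
       -0.00085607]), 'tau': array([-1.79261951e-03, -3.38772619e+01,  3.20019794e+01,  2.01184134e-02,
       -3.33122016e-04,  6.18602215e-06]), 'ee_pos': array([ 0.18368193, -0.49109958,  0.20220262]), 'tcp_rot': array([ 9.84041976e-01,  1.77932602e-01, -6.63286918e-05, -1.17200842e-03]), 'contact_force': array([-0.29566374, -0.56217929, -0.36191274]), 'ft_torque': array([ 0.01050622, -0.01378531,  0.02039474]), 'width': 0.08536005379753293} 0.0187
scene [[0.81, 0.59, -0.0], [0.46, -0.63, -0.63], [-0.37, 0.51, -0.78]] [-0.33749533 -0.19446658  1.5483806 ]
sifter 0.93 [345.  94. 407. 192.] [0.513 0.179 0.161] 0.212 [158. 146.  90.]
screen 0.97 [266. 237. 299. 281.] [ 0.522 -0.307  0.082] 0.134 [163. 131. 100.]
screen 0.9 [160. 223. 207. 255.] [ 0.243 -0.408  0.061] 0.125 [42. 98. 29.]
screen 0.85 [295. 301. 317. 351.] [ 0.679 -0.408  0.07 ] 0.
[... 1008 characters left out ...]
338. 196.] [ 0.518 -0.126  0.107] 0.134 [109. 124. 150.]
spare 0.67 [117. 129. 248. 234.] [0.486 0.197 0.167] 0.213 [162. 148. 118.]
spare 0.4 [384. 149. 417. 210.] [ 0.503 -0.286  0.009] 0.042 [151. 106.  71.]
stand_a 0.72 [399. 144. 414. 201.] [ 0.517 -0.3    0.1  ] 0.136 [144. 117.  97.]
stand_a 0.68 [306. 145. 350. 206.] [ 0.519 -0.122  0.009] 0.132 [159. 113.  76.]
stand_a 0.56 [381. 150. 418. 211.] [ 0.504 -0.288  0.009] 0.104 [151. 107.  72.]
jar 0.72 [296.  86. 321. 124.] [ 0.679 -0.08   0.096] 0.105 [176. 160. 149.]
brush 0.69 [330. 228. 404. 282.] [ 0.344 -0.198  0.017] 0.024 [183. 169. 158.]
groove 0.59 [116. 128. 247. 234.] [0.485 0.197 0.167] 0.213 [163. 148. 118.]
(800, 640, 3)
```

```bash
cd pics; python3 -c "
import cv2
s=cv2.imread('scene0.png');t=cv2.imread('top0.png')
a=cv2.resize(s[80:360,140:420],(400,400));b=t[70:320,90:490];
c=cv2.resize(b,(640,400));
d=cv2.vconcat([cv2.resize(s[85:205,330:430],(300,360)),cv2.resize(t[110:250,100:260],(300,240))])
cv2.imwrite('v1.png',cv2.hconcat([cv2.vconcat([cv2.resize(a,(480,300)),cv2.resize(c,(480,300))]),d]))"
```

```text
(no output)
```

View pics/v1.png

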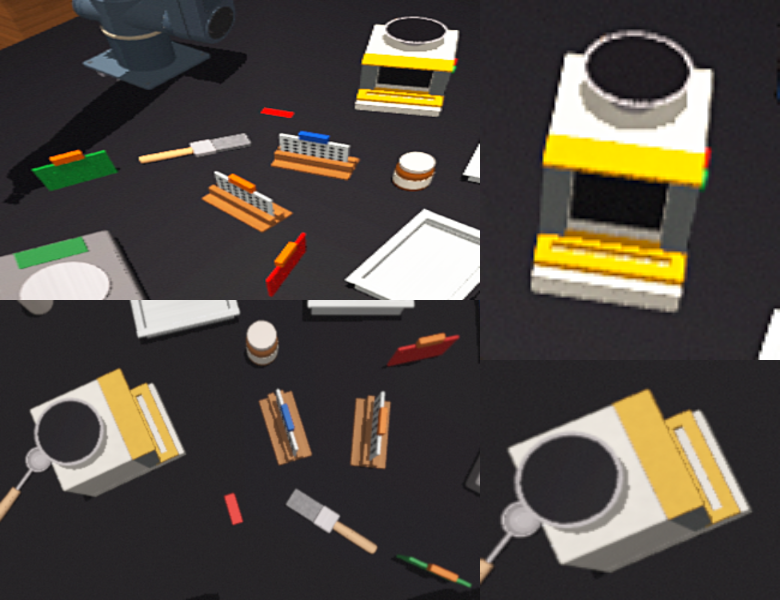

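```bash
python3 - <<'E'
import numpy as np,cv2
for n in ['scene','top']:
    z=np.load(n+'0.npz');W=z['W'];im=z['im'];h=cv2.cvtColor(im,cv2.COLOR_RGB2HSV)
    x,y,zz=W[...,0],W[...,1],W[...,2]
    def obb(m,name):
        P=W[m];
        if len(P)<5: print(name,len(P));return
        r=cv2.minAreaRect(P[:,:2].astype(np.float32)*1000);print(n,name,len(P),np.round(r[0],1),np.round(r[1],1),round(r[2],1),'z',np.percentile(P[:,2],[2,50,98]).round(3),P.mean(0).round(4))
    reg=(abs(x-.52)<.08)&(abs(y+.31)<.1)
    obb(reg&(zz>.105)&(h[...,1]>150),'orange grip'); obb(reg&(zz>.06)&(zz<.103),'orange plate')
    reg2=(abs(x-.52)<.08)&(abs(y+.13)<.09)
    obb(reg2&(zz>.105)&(h[...,1]>120),'blue grip')
    sf=(abs(x-.5)<.25)&(y>.03)&(y<.45)
    obb(sf&(zz>.17)&(zz<.215),'hopper'); obb(sf&(zz>.15)&(zz<.172),'top');
    obb(sf&(zz>.15)&(zz<.172)&(h[...,1]>120),'hood yellow')
    obb(sf&(zz>.02)&(zz<.06)&(h[...,1]>120),'sill yellow')
    obb(sf&(zz>.02)&(zz<.035),'base')
    obb(sf&(zz>.158)&(zz<.172)&(h[...,1]<60),'white top')
E
```

```text
scene orange grip 133 [ 518.3 -304.4] [12.9 50.5] 85.5 z [0.109 0.128 0.133] [ 0.5204 -0.3059  0.125 ]
scene orange plate 232 [ 517.6 -304.2] [  7.4 121.4] 84.2 z [0.061 0.081 0.102] [ 0.522  -0.3062  0.0812]
scene blue grip 134 [ 525.1 -127.9] [49.3 15.5] 16.6 z [0.11  0.126 0.132] [ 0.5267 -0.1303  0.1238]
scene hopper 738 [502.  214.5] [111.7 181.8] 31.4 z [0.174 0.205 0.209] [0.4858 0.2409 0.2047]
scene top 1522 [497.2 215.8] [160.  177.9] 24.9 z [0.16  0.165 0.169] [0.5078 0.1954 0.1648]
scene hood yellow 612 [523.8 158.4] [159.9  51.9] 24.5 z [0.16  0.165 0.169] [0.5252 0.1574 0.1646]
scene sill yellow 619 [528.6 149.2] [159.6  69.5] 25.1 z [0.028 0.039 0.047] [0.532  0.1421 0.0385]
scene base 451 [607.8 135.8] [130.4 280.2] 87.0 z [0.021 0.029 0.035] [0.5462 0.1322 0.0286]
scene white top 901 [486.9 237.9] [159.9 129.2] 24.8 z [0.161 0.165 0.169] [0.4962 0.2215 0.165 ]
top orange grip 161 [ 515.9 -302.2] [12.5 50. ] 83.8 z [0.11  0.13  0.133] [ 0.5147 -0.3009  0.1276]
top orange plate 154 [ 516.  -302.6] [  7.  120.2] 83.7 z [0.06  0.079 0.102] [ 0.5135 -0.2998  0.0796]
top blue grip 121 [ 522.7 -126.2] [48.2 10.7] 16.6 z [0.115 0.13  0.133] [ 0.522  -0.1257  0.1292]
top hopper 2543 [494.1 219.7] [155.1 168.2] 24.7 z [0.173 0.207 0.21 ] [0.4835 0.2425 0.2064]
top top 3820 [495.4 218.8] [161.7 173.3] 25.3 z [0.16  0.167 0.17 ] [0.4934 0.1933 0.1663]
top hood yellow 1537 [523. 160.] [161.2  43.2] 25.1 z [0.163 0.167 0.17 ] [0.5215 0.1591 0.1665]
top sill yellow 699 [532.6 139.8] [161.5  39.3] 24.6 z [0.037 0.042 0.045] [0.5312 0.1359 0.0416]
top base 707 [483.6 217.4] [233.9 484.2] 53.7 z [0.021 0.029 0.035] [0.5186 0.1453 0.029 ]
top white top 2171 [486.  238.9] [161.7 128.9] 25.3 z [0.163 0.167 0.17 ] [0.4752 0.2179 0.1665]
```

```bash
cat >> h.py <<'E'
O=np.array([.531,.143,0]);YW=np.radians(114.9)
XS=np.array([np.cos(YW),np.sin(YW),0]);YS=np.array([-XS[1],XS[0],0])
Z=np.array([0,0,1.])
def tool(yawx,tilt=0):
    "tool x at yaw; tilt: tool z leans towards tool y (deg)"
    c,s=np.cos(np.radians(yawx)),np.sin(np.radians(yawx));x=np.array([c,s,0])
    y0=np.cross(-Z,x);t=np.radians(tilt);z=-Z*np.cos(t)+y0*np.sin(t)
    return np.stack([x,np.cross(z,x),z],1)
def plan(p,R,s=None):
    "remaining total translation in current tool axes (units) and rotvec in tool axes (units)"
    s=s or robot.observe();R0=Ro.from_quat(s['tcp_rot']).as_matrix()
    d=np.array(p)-s['ee_pos'];rv=Ro.from_matrix(R0.T@R).as_rotvec(degrees=True)
    print('t',round(s['clock'],2),'tcp',s['ee_pos'].round(4),'F',s['contact_force'].round(1),'w',round(s['width'],4))
    print('travel now-axes',(R0.T@d/.03).round(3),'goal-axes',(R.T@d/.03).round(3),'rot',(rv/5).round(3))
E
python3 - <<'E'
from h import *
for n in ['scene','top']:
    z=np.load(n+'0.npz');W=z['W'];x,y,zz=W[...,0],W[...,1],W[...,2]
    m=(abs(x-.52)<.05)&(abs(y+.31)<.08)&(zz>.06)&(zz<.104);P=W[m][:,:2]
    u,_,v=np.linalg.svd(P-P.mean(0));print(np.degrees(np.arctan2(v[0][1],v[0][0])))
    m=(abs(x-.52)<.05)&(abs(y+.31)<.08)&(zz>.106);P=W[m][:,:2]
    u,_,v=np.linalg.svd(P-P.mean(0),full_matrices=False);print('grip',np.degrees(np.arctan2(v[0][1],v[0][0])))
plan([.517,-.303,.2],tool(85,0))
E
```

```text
-6.130718308972701
grip -5.14232198833871
173.7535177113239
grip 173.99397950412813
t 0.8 tcp [ 0.1838 -0.4918  0.2034] F [0.6 0.1 0.1] w 0.0852
travel now-axes [12.606 -2.004  0.114] goal-axes [ 7.236 10.515  0.114] rot [  0.    0.  -12.9]
```

Request:
{"method": "jog_arm", "body": {
  "jaw": [1, 1, 1, 1, 1, 1, 1, 1, 1, 1, 1, 1],
  "travel": [
    [1, -0.16, 0],
    [1, -0.16, 0],
    [1, -0.16, 0],
    [1, -0.16, 0],
    [1, -0.16, 0],
    [1, -0.16, 0],
    [1, -0.16, 0],
    [1, -0.16, 0],
    [1, -0.16, 0],
    [1, -0.16, 0],
    [1, -0.16, 0],
    [1, -0.16, 0]
  ],
  "delta_rot": [
    [0, 0, 0],
    [0, 0, 0],
    [0, 0, 0],
    [0, 0, 0],
    [0, 0, 0],
    [0, 0, 0],
    [0, 0, 0],
    [0, 0, 0],
    [0, 0, 0],
    [0, 0, 0],
    [0, 0, 0],
    [0, 0, 0]
  ]
}}

```text
clock: 1.8
ee_pos: [0.5021, -0.3108, 0.2034]
tcp_rot: [0.984, 0.178, 0.0, 0.0]
contact_force: [0.3, -0.1, -0.4]
width: 0.0853
```

Request:
{"method": "jog_arm", "body": {
  "jaw": [1, 1, 1, 1, 1, 1, 1, 1, 1, 1, 1, 1],
  "travel": [
    [0, 0, 0],
    [0, 0, 0],
    [0, 0, 0],
    [0, 0, 0],
    [0, 0, 0],
    [0, 0, 0],
    [0, 0, 0],
    [0, 0, 0],
    [0, 0, 0],
    [0, 0, 0],
    [0, 0, 0],
    [0, 0, 0]
  ],
  "delta_rot": [
    [0, 0, -1],
    [0, 0, -1],
    [0, 0, -1],
    [0, 0, -1],
    [0, 0, -1],
    [0, 0, -1],
    [0, 0, -1],
    [0, 0, -1],
    [0, 0, -1],
    [0, 0, -1],
    [0, 0, -1],
    [0, 0, -1]
  ]
}}

```text
clock: 2.8
ee_pos: [0.5009, -0.3117, 0.2034]
tcp_rot: [0.762, 0.648, -0.0, -0.0]
contact_force: [-1.0, -0.9, 1.5]
width: 0.0856
```

Request:
{"method": "jog_arm", "body": {
  "jaw": [1, 1, 1, 1, 1, 1, 1, 1, 1, 1, 1, 1],
  "travel": [
    [0, 0, 0],
    [0, 0, 0],
    [0, 0, 0],
    [0, 0, 0],
    [0, 0, 0],
    [0, 0, 0],
    [0, 0, 0],
    [0, 0, 0],
    [0, 0, 0],
    [0, 0, 0],
    [0, 0, 0],
    [0, 0, 0]
  ],
  "delta_rot": [
    [0, 0, -1],
    [0, 0, -1],
    [0, 0, -1],
    [0, 0, -1],
    [0, 0, -1],
    [0, 0, -1],
    [0, 0, -1],
    [0, 0, -1],
    [0, 0, -1],
    [0, 0, -1],
    [0, 0, -1],
    [0, 0, -1]
  ]
}}

```text
clock: 3.8
ee_pos: [0.5009, -0.3117, 0.2034]
tcp_rot: [0.336, 0.942, 0.0, -0.0]
contact_force: [0.8, 1.2, -1.2]
width: 0.0851
```

Request:
{"method": "jog_arm", "body": {
  "jaw": [1, 1, 1, 1, 1, 1, 1, 1],
  "travel": [
    [0, 0, 0],
    [0, 0, 0],
    [0, 0, 0],
    [0, 0, 0],
    [0, 0, 0],
    [0, 0, 0],
    [0, 0, 0],
    [0, 0, 0]
  ],
  "delta_rot": [
    [0, 0, -1],
    [0, 0, -1],
    [0, 0, -1],
    [0, 0, -1],
    [0, 0, -1],
    [0, 0, -1],
    [0, 0, -0.7],
    [0, 0, 0]
  ]
}}

```text
clock: 4.47
ee_pos: [0.5009, -0.3117, 0.2034]
tcp_rot: [0.052, 0.999, 0.0, -0.0]
contact_force: [0.4, -0.2, -0.2]
width: 0.0853
```

```bash
python3 - <<'E'
from h import *
plan([.517,-.303,.1],tool(174,0))
s=robot.observe();p=vision.grab_frame('wrist');save(p,'w1.png');W=cloud(p,s);h=cv2.cvtColor(p['image'],cv2.COLOR_RGB2HSV)
x,y,zz=W[...,0],W[...,1],W[...,2]
m=(abs(x-.52)<.09)&(abs(y+.31)<.06)&(zz>.122)&(zz<.14)
P=W[m];print(len(P))
if len(P)>5:
    r=cv2.minAreaRect(P[:,:2].astype(np.float32)*1000);print(r,np.percentile(P[:,2],[5,50,95]),h[m].mean(0))
print(s['joint_pos'].round(2))
E
```

```text
t 4.47 tcp [ 0.5009 -0.3117  0.2034] F [ 0.4 -0.2 -0.2] w 0.0853
travel now-axes [-0.505  0.345  3.445] goal-axes [-0.504  0.345  3.445] rot [ 0.    -0.001  0.012]
877
((515.7562255859375, -302.8045654296875), (11.981222152709961, 49.05935287475586), 83.85625457763672) [0.13009511 0.13273845 0.133911  ] [ 16.3340935  250.96465222 230.26795895]
[-0.67  0.22  0.29  1.64 -0.   -0.57]
```

Request:
{"method": "jog_arm", "body": {
  "jaw": [1, 1, 1, 1, 1, 1],
  "travel": [
    [-0.48, 0.34, 0.6],
    [0, 0, 0.7],
    [0, 0, 0.7],
    [0, 0, 0.7],
    [0, 0, 0.7],
    [0, 0, 0]
  ],
  "delta_rot": [
    [0, 0, 0],
    [0, 0, 0],
    [0, 0, 0],
    [0, 0, 0],
    [0, 0, 0],
    [0, 0, 0]
  ]
}}

```text
clock: 5.02
ee_pos: [0.5133, -0.3008, 0.0957]
tcp_rot: [0.053, 0.999, 0.003, -0.004]
contact_force: [0.1, 1.1, -0.9]
width: 0.0855
```

Request:
{"method": "jog_arm", "body": {
  "jaw": [-1, -1, -1, -1, -1, -1, -1, -1, -1, -1, -1],
  "travel": [
    [0, 0, 0],
    [0, 0, 0],
    [0, 0, 0],
    [0, 0, 0],
    [0, 0, 0],
    [0, 0, 0],
    [0, 0, 0],
    [0, 0, 0],
    [0, 0, 0],
    [0, 0, 0],
    [0, 0, 0]
  ],
  "delta_rot": [
    [0, 0, 0],
    [0, 0, 0],
    [0, 0, 0],
    [0, 0, 0],
    [0, 0, 0],
    [0, 0, 0],
    [0, 0, 0],
    [0, 0, 0],
    [0, 0, 0],
    [0, 0, 0],
    [0, 0, 0]
  ],
  "newtons": 50
}}

```text
clock: 5.93
ee_pos: [0.5169, -0.3036, 0.1027]
tcp_rot: [0.052, 0.999, -0.001, 0.001]
contact_force: [-0.1, -0.4, 5.4]
width: 0.0086
```

Request:
{"method": "jog_arm", "body": {
  "jaw": [-1, -1, -1, -1, -1, -1],
  "travel": [
    [0, 0, 0],
    [0, 0, 0],
    [0, 0, -0.2],
    [0, 0, -0.3],
    [0, 0, -0.3],
    [0, 0, 0]
  ],
  "delta_rot": [
    [0, 0, 0],
    [0, 0, 0],
    [0, 0, 0],
    [0, 0, 0],
    [0, 0, 0],
    [0, 0, 0]
  ]
}}

```text
clock: 6.43
ee_pos: [0.517, -0.3036, 0.1275]
tcp_rot: [0.052, 0.999, -0.001, 0.001]
contact_force: [0.3, -0.6, -1.4]
width: 0.0089
```

```bash
python3 - <<'E'
from h import *
plan([.517,-.303,.28],tool(174,0))
s=robot.observe();p=vision.grab_frame('wrist');W=cloud(p,s)
q=vision.grab_frame('scene');V=cloud(q)
for im,w in ((p['image'],W),(q['image'],V)):
    h=cv2.cvtColor(im,cv2.COLOR_RGB2HSV);x,y,zz=w[...,0],w[...,1],w[...,2]
    m=(abs(x-.52)<.09)&(abs(y+.31)<.06)&(zz>.1)&(h[...,0]<22)&(h[...,0]>8)&(h[...,1]>180)
    print(m.sum(), np.nanpercentile(w[m],[5,50,95],axis=0).round(3).tolist())
cv2.imwrite('pics/w2.png',cv2.hconcat([cv2.cvtColor(p['image'],cv2.COLOR_RGB2BGR)[:, 120:520],cv2.resize(cv2.cvtColor(q['image'][200:300,220:320],cv2.COLOR_RGB2BGR),(400,400))]))
E
```

```text
t 6.43 tcp [ 0.517  -0.3036  0.1275] F [ 0.3 -0.6 -1.4] w 0.0089
travel now-axes [-0.008  0.015 -5.084] goal-axes [ 4.000e-03  2.100e-02 -5.084e+00] rot [-0.015  0.026  0.001]
2074 [[0.492, -0.308, 0.142], [0.507, -0.303, 0.157], [0.536, -0.297, 0.159]]
63 [[0.522, -0.312, 0.136], [0.534, -0.308, 0.151], [0.542, -0.301, 0.158]]
```

View pics/w2.png

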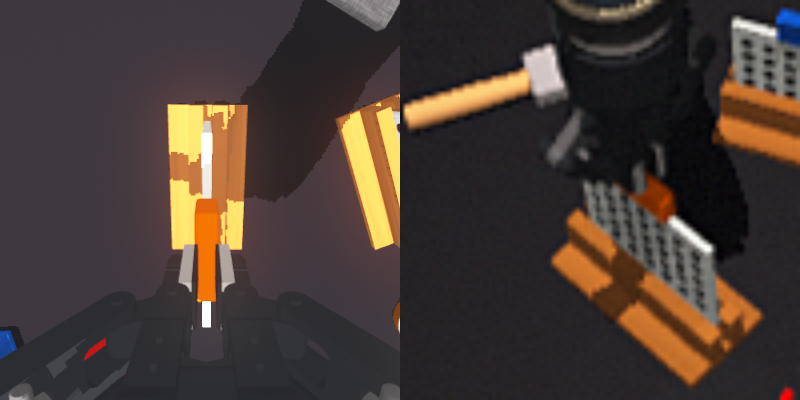

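Request:
{"method": "jog_arm", "body": {
  "jaw": [-1, -1, -1, -1, -1, -1, -1],
  "travel": [
    [0, 0, -0.4],
    [0, 0, -0.8],
    [0, 0, -1],
    [0, 0, -1],
    [0, 0, -1],
    [0, 0, -1],
    [0, 0, -0.3]
  ],
  "delta_rot": [
    [0, 0, 0],
    [0, 0, 0],
    [0, 0, 0],
    [0, 0, 0],
    [0, 0, 0],
    [0, 0, 0],
    [0, 0, 0]
  ]
}}

```text
clock: 7.12
ee_pos: [0.5172, -0.3037, 0.2968]
tcp_rot: [0.052, 0.999, -0.002, 0.003]
contact_force: [-0.0, 0.2, -1.5]
width: 0.0081
```

```bash
cat >> h.py <<'E'
def place(along,tilt=32,fx=.001,fz=.031,L=.094):
    d=-XS*np.sin(np.radians(tilt))+Z*np.cos(np.radians(tilt))
    return O+XS*fx+Z*fz+d*(L+along)
E
python3 - <<'E'
from h import *
p=place(.10);print(p); plan(p,tool(204.9,0))
plan(p,tool(204.9,32))
E
```

```text
[0.57386327 0.05065899 0.19552133]
t 7.12 tcp [ 0.5172 -0.3037  0.2968] F [-0.   0.2 -1.5] w 0.0081
travel now-axes [-0.621 11.961  3.329] goal-axes [-6.688  9.92   3.375] rot [-0.069  0.066 -6.18 ]
t 7.12 tcp [ 0.5172 -0.3037  0.2968] F [-0.   0.2 -1.5] w 0.0081
travel now-axes [-0.621 11.961  3.329] goal-axes [-6.688  6.624  8.119] rot [-6.312  1.79  -6.   ]
```

Request:
{"method": "jog_arm", "body": {
  "jaw": [-1, -1, -1, -1, -1, -1, -1, -1, -1, -1, -1, -1],
  "travel": [
    [-0.05, 1, 0],
    [-0.05, 1, 0],
    [-0.05, 1, 0],
    [-0.05, 1, 0],
    [-0.05, 1, 0],
    [-0.05, 1, 0],
    [-0.05, 1, 0],
    [-0.05, 1, 0],
    [-0.05, 1, 0],
    [-0.05, 1, 0],
    [-0.05, 1, 0],
    [-0.05, 0.8, 0]
  ],
  "delta_rot": [
    [0, 0, 0],
    [0, 0, 0],
    [0, 0, 0],
    [0, 0, 0],
    [0, 0, 0],
    [0, 0, 0],
    [0, 0, 0],
    [0, 0, 0],
    [0, 0, 0],
    [0, 0, 0],
    [0, 0, 0],
    [0, 0, 0]
  ]
}}

```text
clock: 8.12
ee_pos: [0.5709, 0.0495, 0.2909]
tcp_rot: [0.052, 0.999, 0.0, -0.0]
contact_force: [0.1, -0.6, -1.7]
width: 0.0085
```

Request:
{"method": "jog_arm", "body": {
  "jaw": [-1, -1, -1, -1, -1, -1, -1, -1],
  "travel": [
    [0, 0, 0],
    [0, 0, 0],
    [0, 0, 0],
    [0, 0, 0],
    [0, 0, 0],
    [0, 0, 0],
    [0, 0, 0],
    [0, 0, 0]
  ],
  "delta_rot": [
    [0, 0, -1],
    [0, 0, -1],
    [0, 0, -1],
    [0, 0, -1],
    [0, 0, -1],
    [0, 0, -1],
    [0, 0, -0.18],
    [0, 0, 0]
  ]
}}

```text
clock: 8.78
ee_pos: [0.5711, 0.0471, 0.2907]
tcp_rot: [-0.215, 0.977, 0.0, -0.0]
contact_force: [-0.8, -0.3, -1.7]
width: 0.0088
```

Request:
{"method": "jog_arm", "body": {
  "jaw": [-1, -1, -1, -1, -1, -1, -1, -1],
  "travel": [
    [0, 0, 0],
    [0, 0, 0],
    [0, 0, 0],
    [0, 0, 0],
    [0, 0, 0],
    [0, 0, 0],
    [0, 0, 0],
    [0, 0, 0]
  ],
  "delta_rot": [
    [-1, 0, 0],
    [-1, 0, 0],
    [-1, 0, 0],
    [-1, 0, 0],
    [-1, 0, 0],
    [-1, 0, 0],
    [-0.4, 0, 0],
    [0, 0, 0]
  ]
}}

```text
clock: 9.45
ee_pos: [0.5719, 0.0444, 0.2869]
tcp_rot: [-0.204, 0.939, 0.27, -0.062]
contact_force: [0.5, 0.1, -1.9]
width: 0.0084
```

```bash
python3 - <<'E'
from h import *
plan(place(.06),tool(204.9,32)); print(robot.observe()['joint_pos'].round(2))
E
```

```text
t 9.45 tcp [0.5719 0.0444 0.2869] F [ 0.5  0.1 -1.9] w 0.0084
travel now-axes [-0.166 -1.487  3.997] goal-axes [-0.146 -1.478  4.001] rot [ 0.029 -0.027 -0.075]
[-0.29  0.59  0.81  2.19  0.41 -0.8 ]
```

Request:
{"method": "jog_arm", "body": {
  "jaw": [-1, -1, -1, -1, -1, -1, -1],
  "travel": [
    [0, -0.4, 0.6],
    [-0.1, -0.5, 0.8],
    [-0.05, -0.5, 0.8],
    [0, -0.08, 0.8],
    [0, 0, 0.6],
    [0, 0, 0.4],
    [0, 0, 0]
  ],
  "delta_rot": [
    [0, 0, 0],
    [0, 0, 0],
    [0, 0, 0],
    [0, 0, 0],
    [0, 0, 0],
    [0, 0, 0],
    [0, 0, 0]
  ]
}}

```text
clock: 10.03
ee_pos: [0.5624, 0.0743, 0.1634]
tcp_rot: [-0.207, 0.938, 0.269, -0.061]
contact_force: [-0.8, 0.5, -2.2]
width: 0.0084
```

```bash
python3 - <<'E'
from h import *
plan(place(.0),tool(204.9,32)); s=robot.observe();print(s['joint_pos'].round(2))
R0=Ro.from_quat(s['tcp_rot']).as_matrix()
ims=[]
for n,c in (('scene',(80,210,320,440)),('top',(100,250,90,290)),('wrist',(0,400,0,640))):
    p=vision.grab_frame(n);W=cloud(p,s);ims.append(cv2.cvtColor(p['image'],cv2.COLOR_RGB2BGR)[c[0]:c[1],c[2]:c[3]])
    T=(W-s['ee_pos'])@R0
    m=(abs(T[...,0])<.075)&(abs(T[...,1])<.012)&(T[...,2]>.0)&(T[...,2]<.13)
    P=T[m];print(n,len(P),np.percentile(P,[1,10,50,90,99],axis=0).round(4).tolist() if len(P) else '')
    S=(W-O)@np.stack([XS,YS,Z],1)
    # yellow sill pts
    h=cv2.cvtColor(p['image'],cv2.COLOR_RGB2HSV);y=(h[...,0]>18)&(h[...,0]<32)&(h[...,1]>120)&(S[...,2]>.038)&(S[...,2]<.048)&(abs(S[...,0])<.05)&(abs(S[...,1])<.1)
    if y.sum()>20: print(' sill',y.sum(),np.percentile(S[y],[1,50,99],axis=0).round(4).tolist())
cv2.imwrite('pics/v3.png',cv2.vconcat([cv2.hconcat([cv2.resize(ims[0],(400,300)),cv2.resize(ims[1],(400,300))]),cv2.hconcat([cv2.resize(ims[2],(480,300)),np.zeros((300,320,3),np.uint8)])]))
E
```

```text
t 10.03 tcp [0.5624 0.0743 0.1634] F [-0.8  0.5 -2.2] w 0.0084
travel now-axes [-0.023 -0.177  1.962] goal-axes [-0.015 -0.175  1.963] rot [ 0.011 -0.045 -0.006]
[-0.24  0.48  0.42  1.89  0.42 -0.76]
scene 200 [[-0.0593, -0.0084, 0.0014], [-0.0517, -0.0075, 0.0128], [-0.0145, -0.0062, 0.0469], [0.049, -0.0051, 0.0862], [0.0581, -0.004, 0.0952]]
 sill 184 [[-0.0271, -0.0791, 0.0381], [-0.0137, -0.0184, 0.0407], [0.0135, 0.0787, 0.0457]]
top 190 [[-0.0605, -0.0019, 0.0032], [-0.058, -0.0008, 0.0144], [-0.0485, 0.0003, 0.0539], [-0.0359, 0.0018, 0.0862], [-0.0287, 0.0026, 0.094]]
 sill 242 [[-0.0215, -0.0799, 0.0381], [-0.0072, -0.0566, 0.0417], [0.0135, -0.0005, 0.0452]]
wrist 161 [[0.0028, -0.0048, 0.0038], [0.0194, -0.0044, 0.0106], [0.0606, -0.0036, 0.0428], [0.0608, 0.0001, 0.0726], [0.0608, 0.0015, 0.0833]]
 sill 3791 [[-0.0218, -0.0633, 0.0384], [-0.0067, 0.0254, 0.0407], [0.0281, 0.082, 0.0421]]
```

View pics/v3.png

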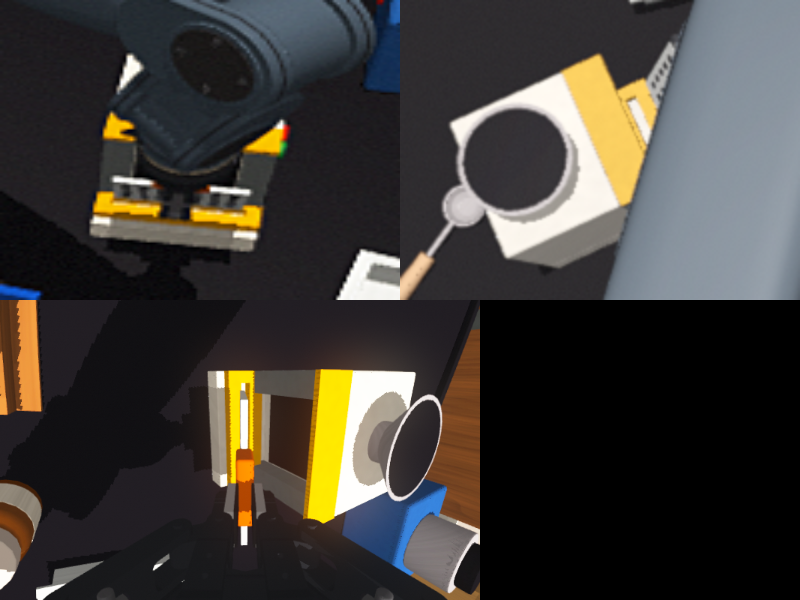

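```bash
python3 - <<'E'
from h import *
s=robot.observe();p=vision.grab_frame('wrist');W=cloud(p,s)
S=(W-O)@np.stack([XS,YS,Z],1)
for lo,hi in ((-.075,-.068),(-.06,-.03),(.0,.03),(.03,.055),(.056,.063),(.067,.075)):
    m=(S[...,1]>lo)&(S[...,1]<hi)&(abs(S[...,0])<.045)&(S[...,2]>.0)&(S[...,2]<.06)
    P=S[m];print(lo,hi,len(P))
    b=np.round(P[:,0]/.003).astype(int)
    print([(3*k,round(float(np.median(P[b==k,2])*1000))) for k in np.unique(b)])
E
```

```text
-0.075 -0.068 260
[(np.int64(-45), 1), (np.int64(-42), 1), (np.int64(-39), 1), (np.int64(-36), 1), (np.int64(-33), 18), (np.int64(-30), 31), (np.int64(-27), 31), (np.int64(-24), 35), (np.int64(-21), 43), (np.int64(-18), 43), (np.int64(-15), 43), (np.int64(15), 52)]
-0.06 -0.03 1809
[(np.int64(-45), 1), (np.int64(-42), 1), (np.int64(-39), 1), (np.int64(-36), 1), (np.int64(-33), 19), (np.int64(-30), 31), (np.int64(-27), 31), (np.int64(-24), 36), (np.int64(-21), 43), (np.int64(-18), 43), (np.int64(-15), 43), (np.int64(12), 43), (np.int64(15), 48), (np.int64(18), 43), (np.int64(21), 43), (np.int64(24), 43), (np.int64(27), 43), (np.int64(30), 50), (np.int64(33), 48), (np.int64(36), 43), (np.int64(39), 51), (np.int64(42), 38)]
0.0 0.03 2506
[(np.int64(-45), 1), (np.int64(-42), 1), (np.int64(-39), 1), (np.int64(-36), 1), (np.int64(-33), 20), (np.int64(-30), 31), (np.int64(-27), 31), (np.int64(-24), 36), (np.int64(-21), 43), (np.int64(-18), 43), (np.int64(-15), 43), (np.int64(-12), 43), (np.int64(-9), 43), (np.int64(6), 41), (np.int64(9), 42), (np.int64(12), 43), (np.int64(15), 43), (np.int6
[... 819 characters left out ...]
int64(-27), 31), (np.int64(-24), 37), (np.int64(-21), 43), (np.int64(-18), 43), (np.int64(-15), 43), (np.int64(-12), 43), (np.int64(-9), 43), (np.int64(-6), 43), (np.int64(3), 31), (np.int64(6), 34), (np.int64(9), 42), (np.int64(12), 43), (np.int64(15), 50)]
0.067 0.075 672
[(np.int64(-45), 1), (np.int64(-42), 1), (np.int64(-39), 1), (np.int64(-36), 10), (np.int64(-33), 20), (np.int64(-30), 31), (np.int64(-27), 31), (np.int64(-24), 37), (np.int64(-21), 43), (np.int64(-18), 43), (np.int64(-15), 43), (np.int64(-12), 43), (np.int64(-9), 43), (np.int64(-6), 43), (np.int64(-3), 43), (np.int64(0), 43), (np.int64(3), 43), (np.int64(6), 43), (np.int64(9), 43), (np.int64(12), 43), (np.int64(15), 51)]
```

```bash
python3 - <<'E'
from h import *
plan(place(0,26,.0035,.034),tool(204.9,26))
E
```

```text
t 10.23 tcp [0.5652 0.0723 0.1668] F [-0.3 -0.2 -2.2] w 0.0083
travel now-axes [0.045 0.306 2.085] goal-axes [0.041 0.517 2.043] rot [1.171 0.023 0.012]
```

Request:
{"method": "jog_arm", "body": {
  "jaw": [-1, -1, -1, -1, -1, -1, -1, -1],
  "travel": [
    [0, 0, 0],
    [0, 0, 0],
    [0.04, 0.25, 0],
    [0, 0.27, 0.3],
    [0, 0, 0.4],
    [0, 0, 0.4],
    [0, 0, 0],
    [0, 0, 0]
  ],
  "delta_rot": [
    [0.6, 0, 0],
    [0.57, 0, 0],
    [0, 0, 0],
    [0, 0, 0],
    [0, 0, 0],
    [0, 0, 0],
    [0, 0, 0],
    [0, 0, 0]
  ]
}}

```text
clock: 10.9
ee_pos: [0.5509, 0.098, 0.1427]
tcp_rot: [-0.21, 0.951, 0.221, -0.049]
contact_force: [-0.2, 0.2, -1.2]
width: 0.0084
```

```bash
python3 - <<'E'
from h import *
plan(place(0,26,.0035,.034),tool(204.9,26))
E
```

```text
t 10.9 tcp [0.5509 0.098  0.1427] F [-0.2  0.2 -1.2] w 0.0084
travel now-axes [-0.029 -0.012  0.895] goal-axes [-0.029 -0.009  0.895] rot [ 0.04  -0.005 -0.001]
```

Request:
{"method": "jog_arm", "body": {
  "jaw": [-1, -1, -1, -1, -1, -1, -1],
  "travel": [
    [-0.03, 0, 0.15],
    [0, 0, 0.2],
    [0, 0, 0.2],
    [0, 0, 0.2],
    [0, 0, 0.15],
    [0, 0, 0],
    [0, 0, 0]
  ],
  "delta_rot": [
    [0, 0, 0],
    [0, 0, 0],
    [0, 0, 0],
    [0, 0, 0],
    [0, 0, 0],
    [0, 0, 0],
    [0, 0, 0]
  ]
}}

```text
clock: 11.48
ee_pos: [0.5515, 0.1044, 0.1284]
tcp_rot: [-0.21, 0.953, 0.216, -0.042]
contact_force: [-3.1, -16.5, 30.6]
width: 0.0084
```

```bash
python3 - <<'E'
from h import *
plan(place(0,26,.0035,.034),tool(204.9,26))
s=robot.observe();p=vision.grab_frame('wrist');save(p,'w4.png');q=vision.grab_frame('scene')
cv2.imwrite('pics/v4.png',cv2.cvtColor(cv2.hconcat([p['image'][50:350,180:520],cv2.resize(q['image'][120:210,320:440],(400,300))]),cv2.COLOR_RGB2BGR))
W=cloud(p,s);S=(W-O)@np.stack([XS,YS,Z],1)
m=(S[...,1]>.05)&(S[...,1]<.0635)&(abs(S[...,0])<.03)&(S[...,2]>.02)&(S[...,2]<.12);P=S[m]
for lo in np.arange(.028,.09,.006):
    a=P[(P[:,2]>lo)&(P[:,2]<lo+.006)]
    if len(a): print(round(lo,3),len(a),np.percentile(a[:,0],[2,50,98]).round(4))
E
```

```text
t 11.48 tcp [0.5515 0.1044 0.1284] F [ -3.1 -16.5  30.6] w 0.0084
travel now-axes [0.081 0.037 0.381] goal-axes [0.077 0.033 0.382] rot [-0.115  0.127  0.017]
0.028 230 [-0.0296 -0.0241  0.0077]
0.034 95 [-0.0242  0.0069  0.0077]
0.04 587 [-0.0239 -0.0107  0.021 ]
0.046 52 [-0.0083  0.0147  0.0154]
0.052 49 [0.014  0.0148 0.0156]
0.058 56 [-0.0127  0.0147  0.0155]
0.064 62 [-0.0163  0.0148  0.0155]
0.07 65 [-0.0195  0.0148  0.0157]
0.076 67 [-0.0225  0.0149  0.0157]
0.082 75 [-0.0221  0.0148  0.0157]
0.088 71 [-0.0259  0.0145  0.0155]
```

View pics/v4.png

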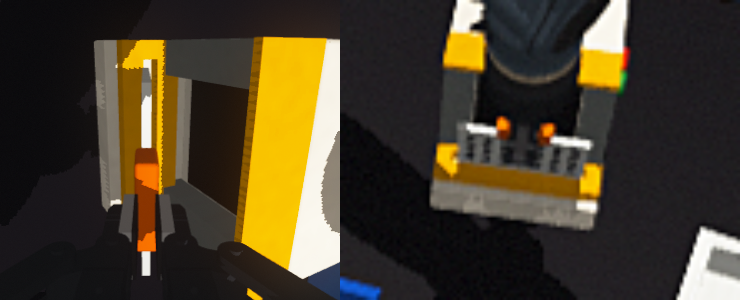

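```bash
python3 - <<'E'
from h import *
s=robot.observe();R0=Ro.from_quat(s['tcp_rot']).as_matrix()
print('tcp in S',((s['ee_pos']-O)@np.stack([XS,YS,Z],1)).round(4),'tool axes in S',(np.stack([XS,YS,Z])@R0).round(3).tolist())
for n in ('wrist','scene','top'):
    p=vision.grab_frame(n);W=cloud(p,s);S=(W-O)@np.stack([XS,YS,Z],1);T=(W-s['ee_pos'])@R0
    m=(abs(T[...,0])<.08)&(abs(T[...,1])<.007)&(T[...,2]>.02)&(T[...,2]<.088)
    print(n,'plate S-y ext',m.sum(),np.percentile(S[m][:,1],[0,1,99,100]).round(4), 'T ext',np.percentile(T[m],[1,50,99],axis=0).round(4).tolist())
    b=(abs(S[...,1])<.1)&(S[...,0]>-.034)&(S[...,0]<-.0265)&(abs(S[...,2]-.03)<.005)
    if b.sum()>20: print(' base y ext',b.sum(),np.percentile(S[b][:,1],[0,1,99,100]).round(4))
    b=(abs(S[...,1])<.1)&(S[...,0]>-.021)&(S[...,0]<-.012)&(abs(S[...,2]-.0425)<.004)
    if b.sum()>20: print(' wall y ext',b.sum(),np.percentile(S[b][:,1],[0,1,99,100]).round(4))
    b=(abs(S[...,1])<.1)&(S[...,0]>.004)&(S[...,0]<.036)&(abs(S[...,2]-.167)<.004)
    if b.sum()>20: print(' hood y ext',b.sum(),np.percentile(S[b][:,1],[0,1,99,100]).round(4))
    # groove floor points
    b=(abs(S[...,1])<.09)&(abs(S[...,0])<.007)&(S[...,2]>.02)&(S[...,2]<.036)
    if b.sum(): print(' groove pts',b.sum(),np.percentile(S[b][:,1],[0,5,50,95,100]).round(4))
E
```

```text
tcp in S [-0.0437 -0.0023  0.1283] tool axes in S [[0.004, 0.903, 0.429], [1.0, 0.001, -0.011], [-0.011, 0.429, -0.903]]
wrist plate S-y ext 65 [0.0591 0.0591 0.0597 0.0597] T ext [[0.0617, -0.0025, 0.0229], [0.0622, -0.0001, 0.0492], [0.063, 0.0024, 0.0857]]
 base y ext 1548 [-0.0682 -0.0638  0.0799  0.0807]
 wall y ext 1430 [-0.0514 -0.0489  0.0799  0.0806]
 hood y ext 9149 [-0.0792 -0.0666  0.0804  0.0813]
 groove pts 88 [0.0058 0.0483 0.0614 0.0655 0.0656]
scene plate S-y ext 194 [-0.0617 -0.0609  0.0573  0.0575] T ext [[-0.0581, -0.0067, 0.0213], [0.0006, -0.005, 0.0526], [0.0603, -0.003, 0.0869]]
 base y ext 82 [-0.0788 -0.0784  0.0767  0.0789]
 wall y ext 75 [-0.079  -0.077   0.0762  0.0791]
 hood y ext 149 [-0.0798 -0.0795  0.0793  0.08  ]
 groove pts 6 [-0.0654 -0.0648  0.0578  0.0716  0.0739]Traceback (most recent call last):
  File "<stdin>", line 7, in <module>
    return _quantile_unchecked(
        a, q, axis, out, overwrite_input, method, keepdims, weights)
    return _ureduce(a,
                    func=_quantile_ureduce_func,
    ...<5 lines>...
                    overwrite_input=overwrite_input,
                    method=method)
    r = func(a, **kwargs)
    result = _quantile(arr,
                       quantiles=q,
    ...<2 lines>...
                       out=out,
                       weights=wgt)
    slices_having_nans = np.isnan(arr[-1, ...])
                                  ~~~^^^^^^^^^
IndexError: index -1 is out of bounds for axis 0 with size 0
```

```bash
python3 - <<'E'
from h import *
plan(place(0,26,.0037,.050),tool(204.9,26))
E
```

```text
t 11.73 tcp [0.5515 0.1043 0.1283] F [ -2.1 -16.4  30.8] w 0.0084
travel now-axes [ 0.076  0.276 -0.098] goal-axes [ 0.077  0.277 -0.094] rot [-0.114  0.129  0.015]
```

Request:
{"method": "jog_arm", "body": {
  "jaw": [-1, -1, -1, -1],
  "travel": [
    [0, 0.12, -0.24],
    [0, 0.12, -0.24],
    [0, 0, 0],
    [0, 0, 0]
  ],
  "delta_rot": [
    [0, 0, 0],
    [0, 0, 0],
    [0, 0, 0],
    [0, 0, 0]
  ]
}}

```text
clock: 12.07
ee_pos: [0.5468, 0.1095, 0.1336]
tcp_rot: [-0.21, 0.951, 0.221, -0.049]
contact_force: [0.3, -0.7, -3.0]
width: 0.0085
```

```bash
python3 - <<'E'
from h import *
plan(place(0,26,.0037,.050),tool(204.9,26))
s=robot.observe();R0=Ro.from_quat(s['tcp_rot']).as_matrix()
p=vision.grab_frame('wrist');W=cloud(p,s);T=(W-s['ee_pos'])@R0;S=(W-O)@np.stack([XS,YS,Z],1)
m=(abs(T[...,0])<.07)&(abs(T[...,1])<.009)&(T[...,2]>.02)&(T[...,2]<.1)
P=T[m];i=np.argsort(P[:,2]);print(P[i][::8].round(4).tolist())
h=cv2.cvtColor(p['image'],cv2.COLOR_RGB2HSV)
m=(abs(T[...,0])<.03)&(abs(T[...,1])<.009)&(T[...,2]<0)&(T[...,2]>-.045)&(h[...,1]>180);print('grip top T',np.percentile(T[m],[2,50,98],axis=0).round(4).tolist())
E
```

```text
t 12.07 tcp [0.5468 0.1095 0.1336] F [ 0.3 -0.7 -3. ] w 0.0085
travel now-axes [ 0.007 -0.001 -0.033] goal-axes [ 0.007 -0.001 -0.033] rot [ 0.036 -0.008  0.001]
[[0.0608, 0.0006, 0.0212], [0.0606, 0.0012, 0.0237], [0.0607, 0.0012, 0.0297], [0.0607, -0.0026, 0.0367], [0.0607, -0.0007, 0.0454], [0.0609, -0.0022, 0.0601], [0.0608, 0.0007, 0.0711], [0.0608, -0.0001, 0.0821], [0.0686, -0.0058, 0.0975], [0.0686, -0.0083, 0.098], [0.067, -0.0075, 0.0986], [0.0677, -0.0026, 0.099], [0.0605, 0.0082, 0.0998]]
grip top T [[-0.0216, -0.0052, -0.0313], [0.0103, 0.0001, -0.0298], [0.0258, 0.0055, -0.0097]]
```

Request:
{"method": "jog_arm", "body": {
  "jaw": [-1, -1, -1, -1, -1, -1],
  "travel": [
    [0, -0.05, 0.1],
    [0, -0.05, 0.1],
    [0, -0.05, 0.1],
    [0, -0.05, 0.12],
    [0, 0, 0],
    [0, 0, 0]
  ],
  "delta_rot": [
    [0, 0, 0],
    [0, 0, 0],
    [0, 0, 0],
    [0, 0, 0],
    [0, 0, 0],
    [0, 0, 0]
  ]
}}

```text
clock: 12.62
ee_pos: [0.5464, 0.1095, 0.1196]
tcp_rot: [-0.21, 0.951, 0.221, -0.049]
contact_force: [-0.1, -1.3, -2.4]
width: 0.0086
```

```bash
python3 - <<'E'
from h import *
plan(place(0,26,.0037,.034),tool(204.9,26))
E
```

```text
t 12.62 tcp [0.5464 0.1095 0.1196] F [-0.1 -1.3 -2.4] w 0.0086
travel now-axes [-0.005 -0.035  0.023] goal-axes [-0.005 -0.035  0.023] rot [ 0.04  -0.014 -0.005]
```

Request:
{"method": "jog_arm", "body": {
  "jaw": [-1, -1, -0.6, -0.5, -0.4, -0.3, -0.2, -0.15, -0.15, -0.15],
  "travel": [
    [0, -0.03, 0.06],
    [0, 0, 0],
    [0, 0, 0],
    [0, 0, 0],
    [0, 0, 0],
    [0, 0, 0],
    [0, 0, 0],
    [0, 0, 0],
    [0, 0, 0],
    [0, 0, 0]
  ],
  "delta_rot": [
    [0, 0, 0],
    [0, 0, 0],
    [0, 0, 0],
    [0, 0, 0],
    [0, 0, 0],
    [0, 0, 0],
    [0, 0, 0],
    [0, 0, 0],
    [0, 0, 0],
    [0, 0, 0]
  ]
}}

```text
clock: 13.45
ee_pos: [0.5469, 0.1093, 0.1183]
tcp_rot: [-0.21, 0.951, 0.221, -0.049]
contact_force: [0.7, -0.4, 0.7]
width: 0.0363
```

```bash
cat >> h.py <<'E'
def screen_state(n='wrist'):
    s=robot.observe();p=vision.grab_frame(n);W=cloud(p,s);S=(W-O)@np.stack([XS,YS,Z],1)
    h=cv2.cvtColor(p['image'],cv2.COLOR_RGB2HSV)
    m=(h[...,0]>4)&(h[...,0]<17)&(h[...,1]>170)&(abs(S[...,0]+.02)<.09)&(abs(S[...,1])<.05)&(S[...,2]>.07)&(S[...,2]<.2)
    print(n,'grip S',m.sum(),np.percentile(S[m],[2,50,98],axis=0).round(4).tolist() if m.any() else '')
    return p,S,s
E
python3 - <<'E'
from h import *
plan(place(0,26,.0037,.034),tool(204.9,26))
p,S,s=screen_state();q,_,_=screen_state('scene')
cv2.imwrite('pics/v5.png',cv2.cvtColor(cv2.hconcat([p['image'][50:350,180:520],cv2.resize(q['image'][120:210,320:440],(400,300))]),cv2.COLOR_RGB2BGR))
E
```

```text
t 13.45 tcp [0.5469 0.1093 0.1183] F [ 0.7 -0.4  0.7] w 0.0363
travel now-axes [ 0.009 -0.006 -0.009] goal-axes [ 0.009 -0.006 -0.009] rot [0.03  0.001 0.   ]
wrist grip S 3325 [[-0.0755, -0.0356, 0.1047], [-0.0582, 0.0121, 0.1199], [0.0399, 0.0418, 0.1323]]
scene grip S 30 [[-0.0783, -0.0248, 0.1155], [-0.0734, -0.0162, 0.1262], [-0.0661, 0.0217, 0.1307]]
```

View pics/v5.png

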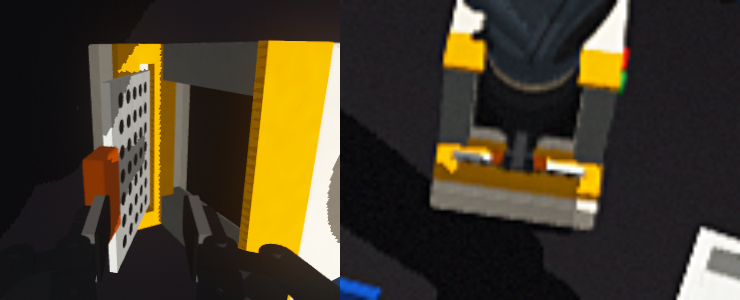

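Request:
{"method": "jog_arm", "body": {
  "jaw": [0.0, 0.1, 0.2, 0.2, 0.2, 0.2],
  "travel": [
    [0, -0.1, 0],
    [0, -0.1, 0],
    [0, -0.1, 0],
    [0, -0.1, 0],
    [0, 0, 0],
    [0, 0, 0]
  ],
  "delta_rot": [
    [0, 0, 0],
    [0, 0, 0],
    [0, 0, 0],
    [0, 0, 0],
    [0, 0, 0],
    [0, 0, 0]
  ]
}}

```text
clock: 14.05
ee_pos: [0.5515, 0.0993, 0.1127]
tcp_rot: [-0.21, 0.951, 0.221, -0.049]
contact_force: [-0.2, 0.1, -0.3]
width: 0.0512
```

```bash
python3 - <<'E'
from h import *
p,S,s=screen_state();q,_,_=screen_state('scene');print(s['ee_pos'],s['contact_force'].round(2),s['width'])
R0=Ro.from_quat(s['tcp_rot']).as_matrix();T=(cloud(p,s)-s['ee_pos'])@R0
h=cv2.cvtColor(p['image'],cv2.COLOR_RGB2HSV)
m=(h[...,0]>4)&(h[...,0]<17)&(h[...,1]>170)&(abs(T[...,0])<.05)&(abs(T[...,1])<.04)&(abs(T[...,2]+.01)<.06)
print(m.sum(),np.percentile(T[m],[2,50,98],axis=0).round(4).tolist())
cv2.imwrite('pics/v6.png',cv2.cvtColor(cv2.hconcat([p['image'][50:350,180:520],cv2.resize(q['image'][120:210,320:440],(400,300))]),cv2.COLOR_RGB2BGR))
E
```

```text
wrist grip S 4261 [[-0.0756, -0.0319, 0.1121], [-0.0646, 0.006, 0.1259], [0.0401, 0.0408, 0.1323]]
scene grip S 30 [[-0.0785, -0.0256, 0.0976], [-0.073, -0.0162, 0.1256], [-0.0555, 0.023, 0.1315]]
[0.55146392 0.09930357 0.11271623] [-0.15  0.09 -0.28] 0.051173017858552446
2938 [[-0.0215, -0.019, -0.0268], [0.0058, -0.0111, -0.0245], [0.0254, -0.0038, -0.005]]
```

View pics/v6.png

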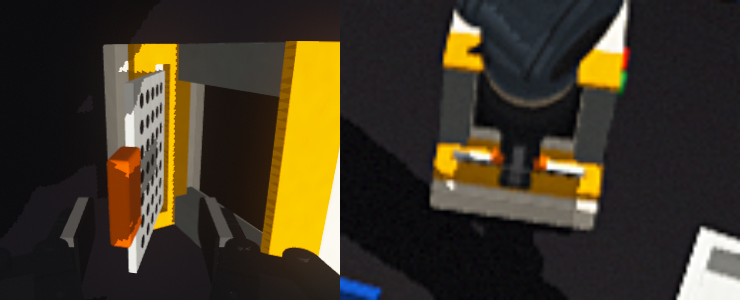

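Request:
{"method": "jog_arm", "body": {
  "jaw": [0.2, 0.2, 0.2, 0.2, 0.2, 0.2, 0.2],
  "travel": [
    [0, 0, -0.2],
    [0, 0, -0.4],
    [0, 0, -0.6],
    [0, 0, -0.8],
    [0, 0, -0.8],
    [0, -0.7, -0.3],
    [0, -0.5, 0]
  ],
  "delta_rot": [
    [0, 0, 0],
    [0, 0, 0],
    [0, 0, 0],
    [0, 0, 0],
    [0, 0, 0],
    [0, 0, 0],
    [0, 0, 0]
  ]
}}

```text
clock: 14.73
ee_pos: [0.5847, 0.0313, 0.1839]
tcp_rot: [-0.211, 0.952, 0.219, -0.045]
contact_force: [0.7, 0.9, -0.0]
width: 0.0514
```

Request:
{"method": "jog_arm", "body": {
  "jaw": [-1, -1, -1, -1, -1, -1, -1, -1, -1],
  "travel": [
    [0, 0, 0],
    [0, 0, 0],
    [0, 0, 0],
    [0, 0, 0],
    [0, 0, 0],
    [0, 0, 0],
    [0, 0, 0],
    [0, 0, 0],
    [0, 0, 0]
  ],
  "delta_rot": [
    [-1, 0, 0],
    [-1, 0, 0],
    [-1, 0, 0],
    [-1, 0, 0],
    [-1, 0, 0],
    [-1, 0, 0],
    [-0.8, 0, 0],
    [0, 0, 0],
    [0, 0, 0]
  ]
}}

```text
clock: 15.48
ee_pos: [0.5653, 0.0448, 0.1606]
tcp_rot: [-0.181, 0.852, 0.482, -0.098]
contact_force: [-0.2, -0.3, 0.7]
width: 0.0001
```

```bash
cat >> h.py <<'E'
def atS(x,z,y=0): return O+XS*x+YS*y+Z*z
E
python3 - <<'E'
from h import *
s=robot.observe();print('tcp S',((s['ee_pos']-O)@np.stack([XS,YS,Z],1)).round(4),s['joint_pos'].round(2))
plan(atS(-.11,.14),tool(204.9,60));plan(atS(-.085,.083),tool(204.9,60))
screen_state();screen_state('scene')
E
```

```text
tcp S [-0.1035  0.0103  0.1606] [-0.41  0.89  0.73  2.29  0.62 -1.13]
t 15.48 tcp [0.5653 0.0448 0.1606] F [-0.2 -0.3  0.7] w 0.0001
travel now-axes [-0.342 -0.698  0.176] goal-axes [-0.343 -0.702  0.156] rot [-0.209  0.246 -0.046]
t 15.48 tcp [0.5653 0.0448 0.1606] F [-0.2 -0.3  0.7] w 0.0001
travel now-axes [-0.311 -1.896  1.869] goal-axes [-0.343 -1.931  1.827] rot [-0.209  0.246 -0.046]
wrist grip S 801 [[-0.0763, -0.0221, 0.1061], [-0.0698, 0.0077, 0.12], [-0.0538, 0.0254, 0.1321]]
scene grip S 20 [[-0.0765, -0.0249, 0.1228], [-0.073, -0.0186, 0.1261], [-0.0649, -0.0076, 0.1289]]
```

Request:
{"method": "jog_arm", "body": {
  "jaw": [-1, -1, -1, -1],
  "travel": [
    [-0.1, -0.4, 0.08],
    [-0.24, -0.3, 0.08],
    [0, 0, 0],
    [0, 0, 0]
  ],
  "delta_rot": [
    [0, 0, 0],
    [-0.2, 0.25, 0],
    [0, 0, 0],
    [0, 0, 0]
  ]
}}

```text
clock: 15.92
ee_pos: [0.5748, 0.046, 0.1385]
tcp_rot: [-0.187, 0.849, 0.484, -0.104]
contact_force: [0.1, -0.0, 0.6]
width: -0.0
```

```bash
python3 - <<'E'
from h import *
s=robot.observe();print('tcp S',((s['ee_pos']-O)@np.stack([XS,YS,Z],1)).round(4),s['joint_pos'].round(2))
plan(atS(-.085,.083),tool(204.9,60))
E
```

```text
tcp S [-0.1064  0.0011  0.1385] [-0.4   0.96  0.79  2.29  0.62 -1.14]
t 15.92 tcp [0.5748 0.046  0.1385] F [ 0.1 -0.   0.6] w -0.0
travel now-axes [-0.026 -1.227  1.557] goal-axes [-0.037 -1.245  1.542] rot [-0.135  0.067  0.018]
```

Request:
{"method": "jog_arm", "body": {
  "jaw": [-1, -1, -1, -1, -1, -1],
  "travel": [
    [0, -0.4, 0.3],
    [0, -0.4, 0.4],
    [0, -0.4, 0.4],
    [0, -0.04, 0.4],
    [0, 0, 0],
    [0, 0, 0]
  ],
  "delta_rot": [
    [0, 0, 0],
    [0, 0, 0],
    [0, 0, 0],
    [0, 0, 0],
    [0, 0, 0],
    [0, 0, 0]
  ]
}}

```text
clock: 16.42
ee_pos: [0.5665, 0.0639, 0.0851]
tcp_rot: [-0.186, 0.849, 0.484, -0.104]
contact_force: [0.8, -0.2, -0.1]
width: -0.0002
```

```bash
python3 - <<'E'
from h import *
p,S,s=screen_state();q,_,_=screen_state('scene');print('tcp S',((s['ee_pos']-O)@np.stack([XS,YS,Z],1)).round(4),s['joint_pos'].round(2))
print((np.stack([XS,YS,Z])@Ro.from_quat(s['tcp_rot']).as_matrix()).round(3).tolist())
plan(atS(-.03,.085),tool(204.9,60));plan(atS(.0,.085),tool(204.9,60))
cv2.imwrite('pics/v7.png',cv2.cvtColor(cv2.hconcat([cv2.resize(p['image'],(480,300)),cv2.resize(q['image'][110:260,320:480],(320,300))]),cv2.COLOR_RGB2BGR))
E
```

```text
wrist grip S 1901 [[-0.0763, -0.0222, 0.1063], [-0.0691, 0.0052, 0.1169], [0.0381, 0.0254, 0.1251]]
scene grip S 43 [[-0.078, -0.0248, 0.1204], [-0.0726, -0.0101, 0.1266], [-0.0062, 0.0422, 0.1593]]
tcp S [-0.0867  0.0011  0.0851] [-0.38  0.94  0.66  2.17  0.64 -1.12]
[[0.005, 0.51, 0.86], [1.0, 0.001, -0.007], [-0.005, 0.86, -0.51]]
t 16.52 tcp [0.5672 0.0633 0.0855] F [ 0.5 -0.5  0.7] w -0.0
travel now-axes [-0.014  0.966  1.658] goal-axes [-0.025  0.944  1.67 ] rot [-0.148  0.089  0.026]
t 16.52 tcp [0.5672 0.0633 0.0855] F [ 0.5 -0.5  0.7] w -0.0
travel now-axes [-0.008  1.477  2.518] goal-axes [-0.025  1.444  2.536] rot [-0.148  0.089  0.026]
```

View pics/v7.png

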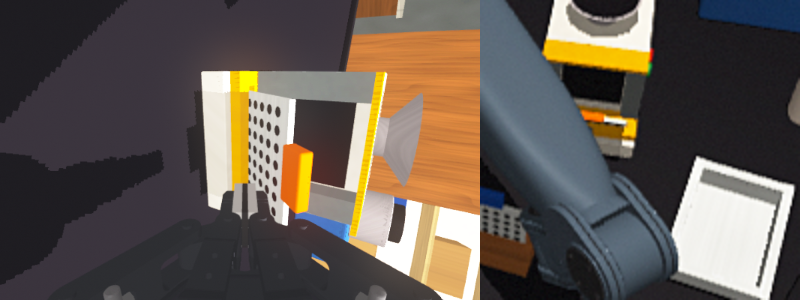

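Request:
{"method": "jog_arm", "body": {
  "jaw": [-1, -1, -1, -1, -1, -1, -1, -1, -1, -1],
  "travel": [
    [0, 0.1, 0.17],
    [0, 0.1, 0.17],
    [0, 0.1, 0.17],
    [0, 0.1, 0.17],
    [0, 0.1, 0.17],
    [0, 0.1, 0.17],
    [0, 0.1, 0.17],
    [0, 0.1, 0.17],
    [0, 0.1, 0.17],
    [0, 0, 0]
  ],
  "delta_rot": [
    [0, 0, 0],
    [0, 0, 0],
    [0, 0, 0],
    [0, 0, 0],
    [0, 0, 0],
    [0, 0, 0],
    [0, 0, 0],
    [0, 0, 0],
    [0, 0, 0],
    [0, 0, 0]
  ]
}}

```text
clock: 17.35
ee_pos: [0.5437, 0.1132, 0.0838]
tcp_rot: [-0.186, 0.848, 0.484, -0.104]
contact_force: [0.8, 0.2, -1.4]
width: 0.0001
```

```bash
python3 - <<'E'
from h import *
p,S,s=screen_state();print('tcp S',((s['ee_pos']-O)@np.stack([XS,YS,Z],1)).round(4),s['contact_force'].round(1))
plan(atS(.0,.085),tool(204.9,60))
E
```

```text
wrist grip S 2006 [[-0.0732, -0.0043, 0.1109], [-0.0627, 0.0167, 0.1235], [-0.0472, 0.0256, 0.1335]]
tcp S [-0.0324  0.001   0.0838] [ 0.8  0.2 -1.4]
t 17.4 tcp [0.5439 0.1127 0.0837] F [ 1.  -0.5 -1. ] w 0.0003
travel now-axes [-0.03   0.598  0.923] goal-axes [-0.034  0.588  0.929] rot [-0.127  0.067  0.013]
```

Request:
{"method": "jog_arm", "body": {
  "jaw": [-1, -1, -1, -1, -1, -1, -1, -1, -1],
  "travel": [
    [0, 0.07, 0.115],
    [0, 0.07, 0.115],
    [0, 0.07, 0.115],
    [0, 0.07, 0.115],
    [0, 0.07, 0.115],
    [0, 0.07, 0.115],
    [0, 0.07, 0.115],
    [0, 0, 0],
    [0, 0, 0]
  ],
  "delta_rot": [
    [0, 0, 0],
    [0, 0, 0],
    [0, 0, 0],
    [0, 0, 0],
    [0, 0, 0],
    [0, 0, 0],
    [0, 0, 0],
    [0, 0, 0],
    [0, 0, 0]
  ]
}}

```text
clock: 18.15
ee_pos: [0.5323, 0.1381, 0.084]
tcp_rot: [-0.186, 0.849, 0.484, -0.104]
contact_force: [0.4, 0.5, -0.5]
width: -0.0001
```

```bash
python3 - <<'E'
from h import *
p,S,s=screen_state();print('tcp S',((s['ee_pos']-O)@np.stack([XS,YS,Z],1)).round(4),s['contact_force'].round(1))
plan(atS(.005,.085),tool(204.9,60))
E
```

```text
wrist grip S 3140 [[-0.0455, -0.0072, 0.1225], [-0.0399, 0.0159, 0.1336], [0.039, 0.0256, 0.1451]]
tcp S [-0.005   0.0008  0.084 ] [ 0.4  0.5 -0.5]
t 18.2 tcp [0.5325 0.1379 0.084 ] F [-0.5 -0.5 -0.5] w 0.0001
travel now-axes [-0.025  0.204  0.276] goal-axes [-0.027  0.201  0.278] rot [-0.127  0.074  0.01 ]
```

```bash
python3 - <<'E'
from h import *
p,S,s=screen_state();q,S2,_=screen_state('scene')
for nm,A in (('w',S),('s',S2)):
  for ylo,yhi in ((.03,.058),(-.058,-.03)):
    m=(A[...,1]>ylo)&(A[...,1]<yhi)&(A[...,0]>-.06)&(A[...,0]<.0125)&(A[...,2]>.047)&(A[...,2]<.135);P=A[m]
    print(nm,ylo,len(P),[(round(z*1000),len(a),(np.percentile(a[:,0],[5,50,95])*1000).round(1).tolist()) for z in np.arange(.045,.135,.01) for a in [P[(P[:,2]>z)&(P[:,2]<z+.01)]] if len(a)])
cv2.imwrite('pics/v8.png',cv2.cvtColor(cv2.hconcat([cv2.resize(p['image'],(480,300)),cv2.resize(q['image'][90:220,320:450],(320,300))]),cv2.COLOR_RGB2BGR))
E
```

```text
wrist grip S 3122 [[-0.0458, -0.007, 0.1224], [-0.0402, 0.0158, 0.1335], [0.0388, 0.0256, 0.1446]]
scene grip S 1 [[0.0367, -0.0266, 0.1193], [0.0367, -0.0266, 0.1193], [0.0367, -0.0266, 0.1193]]
w 0.03 6034 [(45, 329, [-7.0, -5.4, -3.9]), (55, 455, [-10.8, -9.1, -7.0]), (65, 529, [-14.6, -12.7, -10.9]), (75, 613, [-18.5, -16.8, -14.9]), (85, 713, [-22.5, -20.8, -18.7]), (95, 830, [-26.5, -24.6, -22.7]), (105, 990, [-30.3, -28.5, -26.7]), (115, 1347, [-34.0, -32.2, -30.3]), (125, 228, [-32.3, -30.2, -28.9])]
w -0.058 352 [(45, 167, [-6.4, -4.7, -3.3]), (55, 83, [-9.7, -7.5, -6.5]), (85, 42, [-22.2, -21.2, -20.3]), (95, 60, [-23.9, -22.9, -22.0])]
s 0.03 0 []
s -0.058 25 [(75, 1, [11.6, 11.6, 11.6]), (85, 1, [12.4, 12.4, 12.4]), (95, 4, [-26.9, -6.6, 12.2]), (105, 6, [-31.8, -30.7, -28.4]), (115, 12, [-35.4, -32.5, -29.1]), (125, 1, [11.4, 11.4, 11.4])]
```

View pics/v8.png

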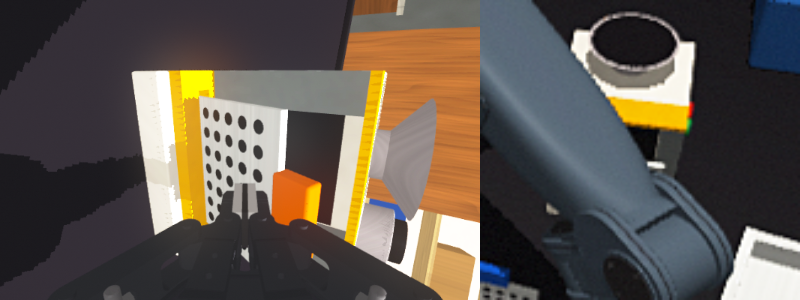

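```bash
python3 - <<'E'
from h import *
p,S,s=screen_state();T=(cloud(p,s)-s['ee_pos'])@Ro.from_quat(s['tcp_rot']).as_matrix()
for v in range(235,330,8):
    print(v,[(u,*(T[v,u]*1000).round(0).astype(int).tolist()) for u in (290,310,318,326,334,342,350,375,400) if np.isfinite(T[v,u]).all()])
g=(cv2.cvtColor(p['image'],cv2.COLOR_RGB2HSV))
m=(g[...,0]<17)&(g[...,1]>170)&(abs(S[...,1])<.05)&(S[...,2]<.2)&(abs(S[...,0])<.08)
print('grip T',np.percentile(T[m],[2,50,98],axis=0).round(3).tolist())
E
```

```text
wrist grip S 3118 [[-0.0461, -0.0079, 0.1223], [-0.0406, 0.0159, 0.1334], [0.0389, 0.0256, 0.1446]]
235 [(290, -2, -22, 8), (310, 5, -8, -9), (318, 8, -4, -14), (326, 10, 1, -20), (334, 13, 4, -26), (342, 15, 8, -30), (350, 16, 12, -34), (375, 24, 21, -51), (400, 24, 31, -51)]
243 [(290, -9, -22, 10), (310, 1, -8, -9), (318, 3, -4, -14), (334, 8, 5, -25), (342, 10, 8, -30), (350, 13, 12, -36), (375, 21, 21, -52), (400, 24, 29, -59)]
251 [(290, -15, -22, 11), (310, -6, -9, -7), (318, 11, -3, -39), (326, 11, 1, -40), (334, 11, 4, -39), (342, 6, 8, -29), (350, 8, 12, -35), (375, 18, 21, -53), (400, 23, 29, -63)]
259 [(290, -20, -23, 10), (310, 7, -7, -39), (318, 11, -3, -47), (326, 10, 1, -45), (334, 11, 4, -47), (342, 7, 8, -40), (350, 6, 12, -38), (375, 13, 21, -52), (400, 19, 29, -63)]
267 [(290, -26, -23, 10), (310, 6, -7, -46), (318, 11, -3, -55), (326, 10, 1, -53), (334, 11, 4, -55), (342, 10, 7, -53), (350, 7, 11, -46), (375, 11, 21, -53), (400, 16, 29, -63)]
275 [(290, -32, -23, 11), (310, 11, -6, -61), (318, 11, -3, -60), (326, 11, 1, -60), (334, 10, 4, -59), (342, 11, 7, -61),
[... 517 characters left out ...]
-78), (342, 12, 6, -77), (350, 12, 9, -78), (375, 7, 19, -71), (400, 14, 25, -81)]
307 [(290, 12, -11, -82), (310, 12, -5, -82), (318, 12, -2, -82), (326, 0, 1, -65), (334, 10, 3, -80), (342, 12, 6, -83), (350, 12, 8, -83), (375, 7, 18, -75), (400, 12, 25, -83)]
315 [(290, 12, -11, -86), (310, 12, -5, -86), (318, 9, -2, -82), (326, -4, 1, -66), (334, 4, 3, -76), (342, 12, 6, -86), (350, 12, 8, -87), (375, 6, 18, -79), (400, 11, 24, -86)]
323 [(290, 17, -10, -96), (310, 17, -4, -97), (318, 1, -2, -77), (326, -8, 1, -65), (334, 0, 3, -76), (342, 17, 5, -96), (350, 17, 7, -97), (375, 17, 15, -96), (400, 8, 25, -85)]
grip T [[-0.009, 0.017, -0.065], [0.015, 0.025, -0.055], [0.024, 0.056, 0.013]]
```

Request:
{"method": "jog_arm", "body": {
  "jaw": [-1, -1, -1, -1, -1, -1, -1, -1, -1, -1],
  "travel": [
    [0, -0.1, -0.17],
    [0, -0.1, -0.17],
    [0, -0.1, -0.17],
    [0, -0.1, -0.17],
    [0, -0.1, -0.17],
    [0, -0.1, -0.17],
    [0, -0.1, -0.17],
    [0, -0.15, -0.25],
    [0, -0.15, -0.25],
    [0, 0, 0]
  ],
  "delta_rot": [
    [0, 0, 0],
    [0, 0, 0],
    [0, 0, 0],
    [0, 0, 0],
    [0, 0, 0],
    [0, 0, 0],
    [0, 0, 0],
    [0, 0, 0],
    [0, 0, 0],
    [0, 0, 0]
  ]
}}

```text
clock: 19.18
ee_pos: [0.5578, 0.0827, 0.0838]
tcp_rot: [-0.185, 0.849, 0.484, -0.103]
contact_force: [0.2, 0.0, -0.1]
width: 0.0002
```

```bash
python3 - <<'E'
from h import *
p,S,s=screen_state();print('tcp S',((s['ee_pos']-O)@np.stack([XS,YS,Z],1)).round(4),s['contact_force'].round(1),s['joint_pos'].round(2))
print(np.array(p['tool_from_camera']).round(3).tolist())
T=(cloud(p,s)-s['ee_pos'])@Ro.from_quat(s['tcp_rot']).as_matrix()
for v in range(231,262,3): print(v,[(u,*(T[v,u]*1000).round(0).astype(int).tolist()) for u in (310,318,326,334,342) if np.isfinite(T[v,u]).all()])
E
```

```text
wrist grip S 2226 [[-0.0755, -0.022, 0.1071], [-0.0684, 0.006, 0.1176], [-0.0556, 0.0255, 0.1259]]
tcp S [-0.066   0.0011  0.0838] [ 0.2  0.  -0.1] [-0.36  0.9   0.58  2.13  0.65 -1.11]
[[0.0, -0.953, -0.303, 0.078], [1.0, 0.001, -0.0, 0.001], [0.001, -0.303, 0.953, -0.171], [0.0, 0.0, 0.0, 1.0]]
231 [(310, -22, -12, 60), (318, -27, -6, 71), (326, -22, 0, 60), (334, -15, 6, 44), (342, -10, 12, 32)]
234 [(310, -24, -12, 59), (318, -30, -6, 71), (326, -25, 0, 61), (334, -18, 6, 45), (342, -12, 11, 30)]
237 [(310, -27, -12, 59), (318, -32, -6, 70), (326, -27, 0, 59), (334, -21, 6, 46), (342, -14, 12, 31)]
240 [(310, -30, -12, 60), (318, -35, -6, 70), (326, -30, 0, 60), (334, -22, 6, 44), (342, -16, 12, 30)]
243 [(310, -33, -12, 61), (318, -37, -6, 70), (326, -33, 0, 61), (334, -25, 6, 44), (342, -18, 12, 30)]
246 [(310, -35, -12, 59), (318, 11, -3, -35), (326, 11, 1, -35), (334, 11, 4, -34), (342, -21, 12, 31)]
249 [(310, -37, -12, 59), (318, 11, -3, -37), (326, 11, 1, -37), (334, 11, 4, -37), (342, -23, 12, 31)]
252 [(310, -40, -12, 60), (318, 11, -3, -41), (326, 11, 1, -40), (334, 11, 4, -42), (342, -25, 12, 31)]
255 [(310, 7, -7, -36), (318, 11, -3, -43), (326, 11, 1, -43), (334, 11, 4, -44), (342, 7, 8, -35)]
258 [(310, 7, -7, -38), (318, 11, -3, -46), (326, 11, 1, -46), (334, 11, 4, -46), (342, 6, 8, -38)]
261 [(310, 6, -7, -41), (318, 11, -3, -49), (326, 11, 1, -49), (334, 11, 4, -49), (342, 7, 8, -41)]
```

Request:
{"method": "jog_arm", "body": {
  "jaw": [-1, -1, -1, -1, -1, -1, -1, -1, -1, -1, -1, -1],
  "travel": [
    [0, 0, 0],
    [0, 0, 0],
    [0, 0, 0],
    [0, 0, 0],
    [0, 0, 0],
    [0, 0, 0],
    [0, 0, 0],
    [0, 0, 0],
    [0, 0, 0],
    [0, 0, 0],
    [0, 0, 0],
    [0, 0, 0]
  ],
  "delta_rot": [
    [0, 0, 1],
    [0, 0, 1],
    [0, 0, 1],
    [0, 0, 1],
    [0, 0, 1],
    [0, 0, 1],
    [0, 0, 1],
    [0, 0, 1],
    [0, 0, 1],
    [0, 0, 1],
    [0, 0, 1],
    [0, 0, 1]
  ]
}}

```text
clock: 20.23
ee_pos: [0.5569, 0.0848, 0.0843]
tcp_rot: [0.265, 0.827, 0.367, -0.333]
contact_force: [0.8, -0.4, -0.4]
width: 0.0004
```

Request:
{"method": "jog_arm", "body": {
  "jaw": [-1, -1, -1, -1, -1, -1, -1],
  "travel": [
    [0, 0, 0],
    [0, 0, 0],
    [0, 0, 0],
    [0, 0, 0],
    [0, 0, 0],
    [0, 0, 0],
    [0, 0, 0]
  ],
  "delta_rot": [
    [0, 0, 1],
    [0, 0, 1],
    [0, 0, 1],
    [0, 0, 1],
    [0, 0, 1],
    [0, 0, 1],
    [0, 0, 0]
  ]
}}

```text
clock: 20.82
ee_pos: [0.5569, 0.0847, 0.0843]
tcp_rot: [0.469, 0.731, 0.269, -0.416]
contact_force: [1.1, 0.1, 0.0]
width: 0.0001
```

```bash
python3 - <<'E'
from h import *
p,S,s=screen_state();print('tcp S',((s['ee_pos']-O)@np.stack([XS,YS,Z],1)).round(4),s['contact_force'].round(1),s['joint_pos'].round(2))
R0=Ro.from_quat(s['tcp_rot']).as_matrix();print((np.stack([XS,YS,Z])@R0).round(3).tolist())
for x in (-.05,-.02,.03): plan(atS(x,.072),R0)
q,S2,_=screen_state('scene')
cv2.imwrite('pics/v9.png',cv2.cvtColor(cv2.hconcat([cv2.resize(p['image'],(480,300)),cv2.resize(q['image'][90:220,320:450],(320,300))]),cv2.COLOR_RGB2BGR))
E
```

```text
wrist grip S 2701 [[-0.0757, -0.023, 0.1208], [-0.0717, 0.0004, 0.1294], [-0.0665, 0.0236, 0.1328]]
tcp S [-0.0638  0.0011  0.0843] [1.1 0.1 0. ] [-0.36  0.89  0.58  2.13  0.65  0.47]
[[0.509, -0.006, 0.861], [-0.001, -1.0, -0.006], [0.861, 0.003, -0.509]]
t 20.87 tcp [0.5569 0.0846 0.0842] F [0.3 0.7 0.5] w -0.0003
travel now-axes [-0.116  0.031  0.606] goal-axes [-0.116  0.032  0.606] rot [0.001 0.002 0.037]
t 20.87 tcp [0.5569 0.0846 0.0842] F [0.3 0.7 0.5] w -0.0003
travel now-axes [0.393 0.027 1.466] goal-axes [0.393 0.026 1.466] rot [0.001 0.002 0.037]
t 20.87 tcp [0.5569 0.0846 0.0842] F [0.3 0.7 0.5] w -0.0003
travel now-axes [1.242 0.02  2.901] goal-axes [1.242 0.016 2.901] rot [0.001 0.002 0.037]
scene grip S 15 [[-0.0781, -0.0395, 0.0862], [-0.0722, -0.0213, 0.1274], [-0.042, -0.0131, 0.1305]]
```

View pics/v9.png

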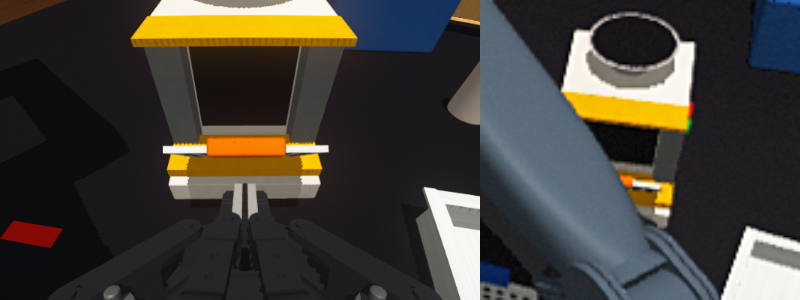

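Request:
{"method": "jog_arm", "body": {
  "jaw": [-1, -1, -1, -1, -1, -1, -1, -1, -1, -1],
  "travel": [
    [-0.06, 0, 0.3],
    [-0.05, 0, 0.3],
    [0.1, 0, 0.17],
    [0.1, 0, 0.17],
    [0.1, 0, 0.17],
    [0.1, 0, 0.17],
    [0.1, 0, 0.17],
    [0, 0, 0],
    [0, 0, 0],
    [0, 0, 0]
  ],
  "delta_rot": [
    [0, 0, 0],
    [0, 0, 0],
    [0, 0, 0],
    [0, 0, 0],
    [0, 0, 0],
    [0, 0, 0],
    [0, 0, 0],
    [0, 0, 0],
    [0, 0, 0],
    [0, 0, 0]
  ]
}}

```text
clock: 21.75
ee_pos: [0.5391, 0.1236, 0.0719]
tcp_rot: [0.468, 0.732, 0.269, -0.416]
contact_force: [1.0, -0.1, -1.2]
width: 0.0002
```

```bash
python3 - <<'E'
from h import *
p,S,s=screen_state();print('tcp S',((s['ee_pos']-O)@np.stack([XS,YS,Z],1)).round(4),s['contact_force'].round(1))
E
```

```text
wrist grip S 1850 [[-0.0689, -0.0296, 0.1293], [-0.0595, -0.0007, 0.1353], [0.0405, 0.0327, 0.1394]]
tcp S [-0.021   0.0008  0.0719] [ 1.  -0.1 -1.2]
```

Request:
{"method": "jog_arm", "body": {
  "jaw": [-1, -1, -1, -1, -1, -1, -1],
  "travel": [
    [0.068, 0, 0.115],
    [0.068, 0, 0.115],
    [0.068, 0, 0.115],
    [0.068, 0, 0.115],
    [0.068, 0, 0.115],
    [0, 0, 0],
    [0, 0, 0]
  ],
  "delta_rot": [
    [0, 0, 0],
    [0, 0, 0],
    [0, 0, 0],
    [0, 0, 0],
    [0, 0, 0],
    [0, 0, 0],
    [0, 0, 0]
  ]
}}

```text
clock: 22.38
ee_pos: [0.5304, 0.1423, 0.0719]
tcp_rot: [0.468, 0.732, 0.269, -0.416]
contact_force: [0.3, -0.3, 0.2]
width: 0.0001
```

```bash
python3 - <<'E'
from h import *
p,S,s=screen_state();print('tcp S',((s['ee_pos']-O)@np.stack([XS,YS,Z],1)).round(4),s['contact_force'].round(1))
save(p,'v10.png')
E
```

```text
wrist grip S 8773 [[-0.0424, -0.04, 0.0786], [-0.0335, -0.0027, 0.1339], [0.0402, 0.032, 0.1498]]
tcp S [-0.0004  0.0008  0.0719] [ 0.3 -0.3  0.2]
```

View pics/v10.png

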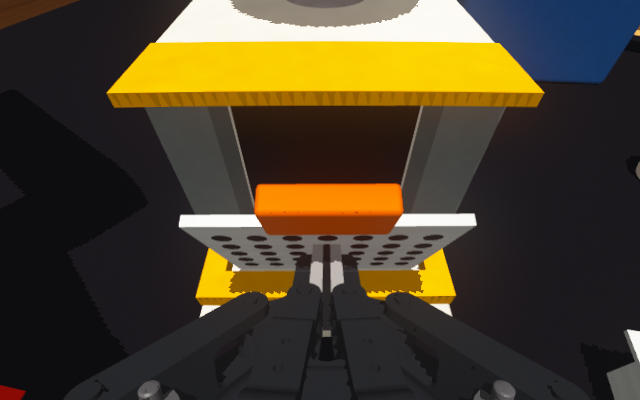

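Request:
{"method": "jog_arm", "body": {
  "jaw": [-1, -1, -1, -1, -1, -1, -1],
  "travel": [
    [0.06, 0, 0.1],
    [0.06, 0, 0.1],
    [0.06, 0, 0.1],
    [0.06, 0, 0.1],
    [0.06, 0, 0.1],
    [0, 0, 0],
    [0, 0, 0]
  ],
  "delta_rot": [
    [0, 0, 0],
    [0, 0, 0],
    [0, 0, 0],
    [0, 0, 0],
    [0, 0, 0],
    [0, 0, 0],
    [0, 0, 0]
  ]
}}

```text
clock: 23.02
ee_pos: [0.5232, 0.1582, 0.0721]
tcp_rot: [0.468, 0.732, 0.269, -0.416]
contact_force: [0.4, -0.5, 0.1]
width: 0.0002
```

```bash
python3 - <<'E'
from h import *
p,S,s=screen_state();print('tcp S',((s['ee_pos']-O)@np.stack([XS,YS,Z],1)).round(4),s['contact_force'].round(1))
for z in np.arange(.05,.13,.01):
    m=(abs(S[...,1])>.03)&(abs(S[...,1])<.05)&(abs(S[...,2]-z)<.004)&(S[...,0]>-.04)&(S[...,0]<.013)
    if m.sum()>5: print(round(z,3),m.sum(),(np.median(S[m][:,0])*1000).round(1))
E
```

```text
wrist grip S 8942 [[-0.0065, -0.0351, 0.128], [-0.0052, 0.0003, 0.148], [0.0395, 0.0246, 0.1553]]
tcp S [0.0171 0.0007 0.0721] [ 0.4 -0.5  0.1]
0.05 392 1.6
0.06 409 1.3
0.07 487 0.9
0.08 531 0.3
0.09 600 -0.1
0.1 749 -0.6
0.11 844 -1.0
0.12 1012 -1.2
```

Request:
{"method": "jog_arm", "body": {
  "jaw": [-1, -1, -1, -1, -1, -1, -1],
  "travel": [
    [0.035, 0, 0.06],
    [0.035, 0, 0.06],
    [0.035, 0, 0.06],
    [0.035, 0, 0.06],
    [0, 0, 0],
    [0, 0, 0],
    [0, 0, 0]
  ],
  "delta_rot": [
    [0, 0, 0],
    [0, 0, 0],
    [0, 0, 0],
    [0, 0, 0],
    [0, 0, 0],
    [0, 0, 0],
    [0, 0, 0]
  ]
}}

```text
clock: 23.65
ee_pos: [0.52, 0.1654, 0.072]
tcp_rot: [0.469, 0.732, 0.269, -0.416]
contact_force: [0.8, 1.0, 0.1]
width: 0.0
```

```bash
cat >> h.py <<'E'
def plate():
    p,S,s=screen_state();print('tcp S',((s['ee_pos']-O)@np.stack([XS,YS,Z],1)).round(4),s['contact_force'].round(1))
    for sg in (1,-1):
      for z in np.arange(.05,.13,.02):
        m=(sg*S[...,1]>.03)&(sg*S[...,1]<.05)&(abs(S[...,2]-z)<.004)&(S[...,0]>-.04)&(S[...,0]<.03)
        if m.sum()>5: print(sg,round(z,3),m.sum(),(np.median(S[m][:,0])*1000).round(1))
    return p,S,s
E
python3 -c "
from h import *
plate()"
```

```text
wrist grip S 6175 [[0.0043, -0.0363, 0.1248], [0.0059, 0.0002, 0.1431], [0.0393, 0.0245, 0.1537]]
tcp S [0.025  0.0006 0.072 ] [0.8 1.  0.1]
1 0.05 202 2.6
1 0.07 308 4.1
1 0.09 356 5.4
1 0.11 483 6.6
-1 0.05 221 2.9
-1 0.07 299 4.4
-1 0.09 361 5.8
-1 0.11 491 7.0
```

Request:
{"method": "jog_arm", "body": {
  "jaw": [-1, -1, -1, -1, -1],
  "travel": [
    [0.03, 0, 0.05],
    [0.02, 0, 0.04],
    [0.02, 0, 0.03],
    [0, 0, 0],
    [0, 0, 0]
  ],
  "delta_rot": [
    [0, 0, 0],
    [0, 0, 0],
    [0, 0, 0],
    [0, 0, 0],
    [0, 0, 0]
  ]
}}

```text
clock: 24.12
ee_pos: [0.5192, 0.1675, 0.0718]
tcp_rot: [0.469, 0.733, 0.269, -0.414]
contact_force: [1.4, -6.8, 1.0]
width: -0.0001
```

```bash
python3 -c "
from h import *
plate()"
```

```text
wrist grip S 5877 [[0.0057, -0.0397, 0.1221], [0.0074, 0.0, 0.1418], [0.0395, 0.0248, 0.1521]]
tcp S [0.0272 0.0004 0.0718] [ 1.4 -6.8  1. ]
1 0.05 139 2.8
1 0.07 301 4.6
1 0.09 367 6.2
1 0.11 518 7.8
-1 0.05 159 3.2
-1 0.07 303 5.0
-1 0.09 369 6.6
-1 0.11 487 8.1
```

Request:
{"method": "jog_arm", "body": {
  "jaw": [-1, -1, -1, -1, -1, -1, -1, -1],
  "travel": [
    [-0.04, 0, -0.07],
    [-0.05, 0, -0.1],
    [-0.05, 0, -0.2],
    [0, 0, -0.5],
    [0, 0, -0.8],
    [0, 0, -0.8],
    [0, 0, -0.4],
    [0, 0, 0]
  ],
  "delta_rot": [
    [0, 0, 0],
    [0, 0, 0],
    [0, 0, 0],
    [0, 0, 0],
    [0, 0, 0],
    [0, 0, 0],
    [0, 0, 0],
    [0, 0, 0]
  ]
}}

```text
clock: 24.83
ee_pos: [0.5515, 0.0976, 0.1133]
tcp_rot: [0.469, 0.732, 0.27, -0.414]
contact_force: [-0.1, 0.2, 0.1]
width: 0.0002
```

```bash
python3 -c "
from h import *
p,S,s=plate();save(p,'v11.png')
h=cv2.cvtColor(p['image'],cv2.COLOR_RGB2HSV)
m=(abs(S[...,0])<.03)&(abs(S[...,1])<.075)&(S[...,2]>.1)&(S[...,2]<.125)&(S[...,0]<.012)
print('y ext',np.percentile(S[m][:,1],[1,99]))
for n in ('scene','top'):
    q=vision.grab_frame(n);W=cloud(q)
    for l in ('spare','jar','brush'):
        for r in trace(q,l)[:1]: print(n,l,round(r['conf'],2),np.nanmedian(W[r['mask']],0).round(3))
"
```

```text
wrist grip S 2447 [[0.0056, -0.0234, 0.1309], [0.0072, 0.001, 0.1428], [0.0095, 0.0248, 0.1535]]
tcp S [-0.0498  0.0005  0.1133] [-0.1  0.2  0.1]
1 0.05 152 2.3
1 0.07 177 4.1
1 0.09 203 5.9
1 0.11 235 7.6
-1 0.05 153 2.8
-1 0.07 173 4.5
-1 0.09 197 6.2
-1 0.11 241 7.9
y ext [-0.05774788  0.0594789 ]
scene spare 0.71 [ 0.527 -0.13   0.081]
scene jar 0.65 [ 0.702 -0.107  0.053]
scene brush 0.67 [ 0.347 -0.205  0.015]
top jar 0.25 [ 0.344 -0.199  0.017]
top brush 0.69 [ 0.342 -0.2    0.017]
```

View pics/v11.png

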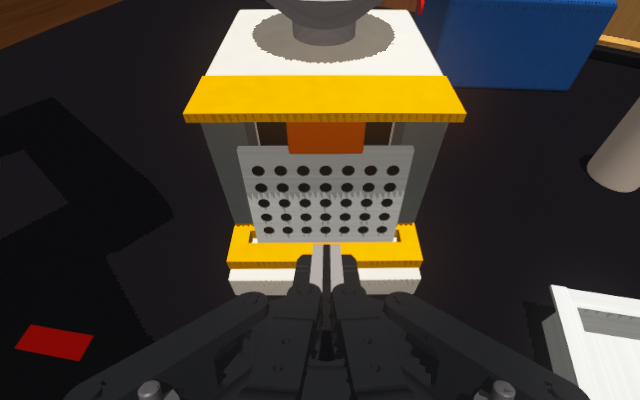

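```bash
python3 -c "
from h import *
print(robot.close_job(), robot.observe()['clock'])"
```

```text
the job is handed in; nothing more can be done
the job is handed in; nothing more can be done
```

The orange screen is in the sifter's groove, tipped back about 5° against both grey stops. I handed the job in at about 25 s of the 61 s limit; no verdict is reported.

**What I did**
- I took the screen from its stand and set it in the groove leaning out. I let go, and it leaned there by itself at about 36°.
- I then pushed it upright with the shut fingers until the stops took about 7 N, and backed the arm away.

**What went wrong on the way**
- The first try at lowering it into the groove caught on the front wall at about 35 N. I lifted off and lowered it straight down instead, without contact.
- In the first push the finger linkage seemed to bear on the grip. I let the screen lean back out, turned the gripper 90° and pushed again from lower down.

**Last checks (wrist camera, arm clear)**
- **Position:** the grip is about 13 mm behind the groove's middle. The lower edge works out at about 3 mm behind the middle line across and within 1 to 2 mm along.
- **Squareness:** both sides of the plate agree within about 0.5 mm, so it stands square.
- **Bystanders:** the blue screen and the brush read within about 5 mm of where they started.
- **Jar:** in the last scene view the jar's visible part read about 9 mm off in plan, and its median height also came out lower. I take that to be partial hiding by the arm.
- **Top view:** the top camera did not report the blue screen at the end. Its low-confidence "jar" was really the brush. So the jar and the blue screen rest on the scene view alone.

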